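# Stand oiled tool handles to dry and load the fan drying cage

## Task

Get the freshly oiled wooden tool handles drying. First make the fan safe: pull the plug out of the top of the isolator box and leave it in the square aluminium dish. Then stand every wooden handle on the bench upright in the rack, one to a cup and either end up, and slide the loaded rack squarely into the drying cage until it meets the back stop; do not knock the oil tin or the wax jar about.

Things in the scene. Friction and masses are not known exactly. Their poses are not given: they have to be found in the camera images.
- handle0: Turned tool handle of pale wood, a rounded square bar 150 mm long and 20 x 20 mm in section, with a steel ferrule round one end (+x); 55 g. At the start it lies flat on the bench. There are 3 or 4 of them (absent ones read None). Origin: the middle of the bar; x runs along its length.
- handle1: Turned tool handle of pale wood, a rounded square bar 150 mm long and 20 x 20 mm in section, with a steel ferrule round one end (+x); 55 g. At the start it lies flat on the bench. There are 3 or 4 of them (absent ones read None). Origin: the middle of the bar; x runs along its length.
- handle2: Turned tool handle of pale wood, a rounded square bar 150 mm long and 20 x 20 mm in section, with a steel ferrule round one end (+x); 55 g. At the start it lies flat on the bench. There are 3 or 4 of them (absent ones read None). Origin: the middle of the bar; x runs along its length.
- handle3: Turned tool handle of pale wood, a rounded square bar 150 mm long and 20 x 20 mm in section, with a steel ferrule round one end (+x); 55 g. At the start it lies flat on the bench. There are 3 or 4 of them (absent ones read None). Origin: the middle of the bar; x runs along its length.
- rack: Loose steel rack, 0.5 kg, lying on the bench before the cage: a plate 70 (x) by 250 (y) by 6 mm with four open square cups (35 mm outside, 29 mm inside) in a row along y, 61 mm apart, and a black stalk handle out to -x, towards the robot. It slides on the bench. Origin: centre of the plate's underside; z up. A handle standing in a cup has its middle 83 mm above the origin.
- cup0 (a point): Cup 0 of the rack, counted from its -y end: the centre of its mouth, 71 mm above the bench; the cup's floor, a soft rubber pad, is 63 mm below. Axes as the rack's. The handle goes in at any turn about its own length, with 4.5 mm to spare on each side.
- cup1 (a point): Cup 1 of the rack, counted from its -y end: the centre of its mouth, 71 mm above the bench; the cup's floor, a soft rubber pad, is 63 mm below. Axes as the rack's. The handle goes in at any turn about its own length, with 4.5 mm to spare on each side.
- cup2 (a point): Cup 2 of the rack, counted from its -y end: the centre of its mouth, 71 mm above the bench; the cup's floor, a soft rubber pad, is 63 mm below. Axes as the rack's. The handle goes in at any turn about its own length, with 4.5 mm to spare on each side.
- cup3 (a point): Cup 3 of the rack, counted from its -y end: the centre of its mouth, 71 mm above the bench; the cup's floor, a soft rubber pad, is 63 mm below. Axes as the rack's. The handle goes in at any turn about its own length, with 4.5 mm to spare on each side.
- stalk (a point): Grip point of the rack's black stalk handle: a bar along the rack's x, 16 mm wide (y) and 18 mm high, its centreline 41 mm above the bench (underside 32 mm). It runs from 35 to 115 mm in front of (-x of) the rack's origin; this point is 85 mm in front.
- cage: Fixed black wire cage, mouth to -x, no floor; a grey fan pod on its +y side. Origin: on the bench, where the rack's origin lies when fully home (axes then agree). Mouth 45 mm in front (-x), 266 mm wide, 198 mm high; low flared guides, 40 mm high, reach 85 mm in front of the origin, 305 mm apart there. Outside 210 mm high. With the rack home its stalk still sticks 70 mm out.
- isolator: Fixed grey isolator box, 70 x 60 mm and 50 mm high, with one square socket in the middle of its top. Origin: the centre of its underside.
- socket (a point): Mouth of the isolator's socket, at the centre of the box's top, 50 mm above the bench.
- plug: Isolator plug, 60 g: black flange 34 x 26 x 8 mm, on it a grip bar 30 mm long (x), 14 mm thick (y), 30 mm high; below it a brass pin 14 mm square, 28 mm long. It starts in the socket, held by a sprung ball detent: 5 to 15 N straight up frees it within 10 mm; out after 28 mm. Origin: centre of the flange's underside, z up the grip; the grip's middle is 23 mm, its top 38 mm above the origin.
- dish: Fixed square open aluminium dish, 130 x 130 mm, 25 mm high, walls and floor 4 to 5 mm thick. Origin: the centre of its underside.
- oil_tin: Bystander: green oil tin, 66 mm across and 110 mm high, standing behind the cage. Origin: the centre of its underside.
- wax_jar: Bystander: amber wax jar with a steel cap, 70 mm across and 70 mm high, standing behind the cage. Origin: the centre of its underside.
Not all that is in view belongs to the job. What is shaped like the plug but blue is not meant. What is shaped like the handle3 but orange is not meant.

How it is judged:
On the way, in this order (a step that is already met when the one before it is completed fails the run):
1. the isolator plug is out and in the dish, before the rack is home (x of plug in the frame of dish between -0.065 and 0.065 m and y of plug in the frame of dish between -0.065 and 0.065 m and height (world z) of plug below 0.045 m), for 0.2 s.
2. the rack, with every handle upright in a cup, is home in the cage (x of rack in the frame of cage between -0.008 and 0.008 m and y of rack in the frame of cage between -0.015 and 0.015 m and angle between the x axis of rack and the x axis of cage, either way round below 0.09 rad and angle between rack's own z axis and vertical below 0.06 rad and angle between the x axis of each of handle0, handle1, handle2, handle3 and the z axis of rack, either way round below 0.33 rad and z of each of handle0, handle1, handle2, handle3 in the frame of rack below 0.092 m and (horizontal distance between handle0 and cup0 below 0.022 m or horizontal distance between handle0 and cup1 below 0.022 m or horizontal distance between handle0 and cup2 below 0.022 m or horizontal distance between handle0 and cup3 below 0.022 m) and (horizontal distance between handle1 and cup0 below 0.022 m or horizontal distance between handle1 and cup1 below 0.022 m or horizontal distance between handle1 and cup2 below 0.022 m or horizontal distance between handle1 and cup3 below 0.022 m) and (horizontal distance between handle2 and cup0 below 0.022 m or horizontal distance between handle2 and cup1 below 0.022 m or horizontal distance between handle2 and cup2 below 0.022 m or horizontal distance between handle2 and cup3 below 0.022 m) and (horizontal distance between handle3 and cup0 below 0.022 m or horizontal distance between handle3 and cup1 below 0.022 m or horizontal distance between handle3 and cup2 below 0.022 m or horizontal distance between handle3 and cup3 below 0.022 m)), for 0.2 s.
At the end, for the whole second after the job is handed in: The plug is in the dish; every handle stands in a cup (within 0.33 rad of upright, middle within 22 mm of the cup's axis and under 92 mm above the rack's underside); the rack is home in the cage (within 8 mm of the back stop, 15 mm of the middle, 0.09 rad of square); all at rest (all of step 1 and all of step 2 and linear speed of each of plug, rack, handle0, handle1, handle2, handle3 below 0.03 m/s); the robot touches nothing.
It fails at once if the oil tin or the wax jar is shoved more than 50 mm or tipped over (distance of any of oil_tin, wax_jar from where it was at the start of the episode above 0.05 m or angle between any of oil_tin, wax_jar's own z axis and vertical above 0.6 rad).
Of handle0, handle1, handle2, handle3 only 3 to 4 are there at a start; the rules pass over those that are not, and their reading is None.
At some moment in a run one of handle0, handle1, handle2, handle3 may be knocked a few centimetres aside while the robot is not near it.
It also fails if it takes over 210 s, if anything falls off the work surface, if the arm or the gripper's body presses on something with over 40 N, if the wrist force passes 120 N, or if a joint passes its speed limit or range.

## Robot

A 7-joint arm with a two-finger parallel gripper is mounted at the origin on the work surface. World frame = base frame: x ahead of the robot, y to its left, z up, the work surface at z = 0. Lengths are in m, angles in rad, forces in N, time in s.
With the tool pointing down it reaches from about 0.4 to 0.9 m from the base axis. Payload 5.5 kg.
Tool frame: the origin (TCP) lies midway between the tips of the shut fingers; the grasp point (between the pads) lies 19 mm behind it (arm.grip_depth is the distance from the TCP to the grasp point, in m); x points along the fingers, y is the direction in which the jaws open and shut, and the axes are right-handed (so a half turn about x gives the same grasp; the last joint's range is limited). The gripper opens to 92 mm and grips with 3 to 60 N. Pads are 19 mm wide; open, the fingers measure 130 mm over their backs; the gripper's body (75 mm by 190 mm) begins 47 mm behind the grasp point.
Start: joints at [1.582, 0.501, -0.427, 1.55, 0.221, 1.138, -0.21], TCP at [0.162, -0.629, 0.227] pointing down, gripper open.
Joint ranges: [-2.88, 2.88], [-0.31, 2.03], [-1.54, 1.56], [0.2, 2.42], [-1.41, 4.55], [0.19, 2.02], [-2.57, 2.57]. Speed limits (rad/s): [2.57, 2.57, 3.14, 3.14, 3.14, 3.14, 3.14].

## Interface

Orientations are given as a 3x3 rotation matrix whose columns are the frame's x, y, z axes.
In Python, from bench import arm gives the robot as it stands.
- The arm moves only by the tool drive_tool, never from a script. Its argument "rows" is a list of rows, each a list of 5 numbers: the shift along the tool's x, y, z in m, then the turn about the tool's x in rad, then the closure, from 0 (fully open) to 1 (shut). In form: [[dx, dy, dz, twist, fingers], ...]. A call has 1 to 20 rows; each row shifts and turns the pose as measured when the row begins, along the tool's axes as they then stand; what a row does not reach is not made up. A row lasts 1/12 s, in which the tool goes at most 41.7 mm and 7.16 degrees, less where a joint would pass 70% of its speed; a pose out of reach is approached as far as the arm can. A call is refused whole if a number of a shift passes 0.0417 or a number of a turn 0.125, either way. A call with a gripper value outside its range is refused whole. The fingers move at their own pace and stop on an object; "force" is the grip in N (left out, the last holds). Time passes only in rows, so rows that do not move let the fingers close. It gives the time, the measured TCP pose, the force and the opening at its end, in the units of the state.
- arm.get_state(): the state, without advancing time (a new reading comes with each control period).
- arm.snapshot(name): name is "scene" or "top" or "wrist"; returns a dict with "color" (420x560x3 uint8, blue, green, red), "z_map" (420x560 float32, m along the optical axis (not along the pixel's ray), 0 where there is no reading), "fov_y" (degrees; the focal length in pixels is half the picture's height over the tangent of half this angle, whatever the lens; pixels are square), "cx", "cy" (the principal point, pixels), "world_from_camera" (4x4, takes a point from camera to world coordinates). Camera axes: x right, y down, z forward; pixel columns grow to the right and rows downward; lengths in m; the calibration is good to about 2 mm. A picture is of the moment at which its call begins.
- arm.hand_in(): hands the job in, once; it reports no verdict.
Trained networks look in a picture, given as the dict that the camera call returned (one of the last four; its "shot" number tells which), for a name from the list of things; names that differ only in an ending like _2 or _b are one class to them, and where a whole thing is asked for, a point or a joint stands for the part that bears it (a point fixed in the world has none). Each returns a list of dicts, best first, with "confidence" (0 to 1); they miss things now and then, are a little off and sometimes report something else, mostly with a low value. They report only what shows in the picture. A call takes as long as a camera call. They do not tell look-alikes from the thing itself.
- arm.look_for(picture, query): "position" ([column, row] in pixels, amid what is visible of it).
The state is a dict: "t": time; "qpos": joint angles; "joint_vel": joint speeds; "joint_efforts": joint torques, N m; "position": TCP position; "eef_rot": TCP orientation; "force": force on the tool from outside, world axes, zero at the start; "wrist_torque": the same for the moment, N m; "grip_width": finger opening in m.
Only numpy, scipy, OpenCV 4.12 (cv2) and the standard library are available. Lean on these libraries where they do the work, as an engineer would, in place of code of your own. Each camera call takes 0.05 s, during which the arm holds its last target.

## Working session

There is one attempt and no reset: what is moved stays moved. The work goes in short steps, Python scripts to look and compute and a tool call to move; the robot and the scene stay as the last step left them, time stands still between calls to the robot, and variables do not carry over. Pictures are saved under pics/ and viewed, and the job is handed in when it is done.

Besides the shell and the picture viewer there is one more tool, called as a command line: name --pt "numbers of a row" for each row, then --argument value for the rest. drive_tool: Moves the arm, as the interface text tells. Its arguments: {"type":"object","properties":{"rows":{"type":"array"},"force":{"type":"number"}},"required":["rows"]}

```bash
mkdir -p pics; ls; cat > h.py <<'E'
import numpy as np,cv2
from bench import arm
def shot(n,f=None):
    p=arm.snapshot(n)
    if f: cv2.imwrite('pics/'+f+'.png',p['color'])
    return p
def cloud(p):
    z=p['z_map'];h,w=z.shape;f=h/2/np.tan(np.radians(p['fov_y'])/2)
    u,v=np.meshgrid(np.arange(w),np.arange(h))
    P=np.stack([(u-p['cx'])/f*z,(v-p['cy'])/f*z,z,np.ones_like(z)],-1)
    W=P@np.array(p['world_from_camera']).T
    W=W[...,:3];W[z==0]=np.nan
    return W
def proj(p,X):
    M=np.linalg.inv(np.array(p['world_from_camera']));c=M[:3,:3]@X+M[:3,3]
    f=420/2/np.tan(np.radians(p['fov_y'])/2)
    return c[0]/c[2]*f+p['cx'],c[1]/c[2]*f+p['cy']
E
python3 - <<'E'
from h import *
s=arm.get_state();print({k:np.round(v,3).tolist() for k,v in s.items()}, arm.grip_depth)
for n in ['scene','top','wrist']:
    p=shot(n,n+'0');W=cloud(p);np.save(n+'0.npy',W);cv2.imwrite(n+'0c.png',p['color'])
    print(n,p['fov_y'],np.round(p['world_from_camera'],3).tolist())
    if n!='wrist':
        for q in ['handle0','rack','stalk','cage','isolator','socket','plug','dish','cup0','cup3','oil_tin','wax_jar']:
            r=arm.look_for(p,q)
            print(n,q,[(np.round(d['position']).tolist(),round(d['confidence'],2),np.round(W[int(d['position'][1]),int(d['position'][0])],3).tolist()) for d in r])
E
```

```text
pics
{'t': 0.0, 'qpos': [1.582, 0.502, -0.427, 1.551, 0.221, 1.138, -0.21], 'joint_vel': [0.001, 0.0, 0.0, -0.001, -0.0, -0.002, -0.001], 'joint_efforts': [0.0, -56.659, -5.816, -27.911, -0.068, 0.031, 0.0], 'position': [0.162, -0.629, 0.226], 'eef_rot': [[-0.0, 0.249, -0.968], [0.002, -0.968, -0.249], [-1.0, -0.002, -0.0]], 'force': [-0.136, -0.409, -0.162], 'wrist_torque': [0.023, 0.032, 0.065], 'grip_width': 0.092} 0.0188
scene 52.14633781168753 [[0.564, 0.563, -0.605, 1.205], [0.826, -0.379, 0.418, -0.479], [0.006, -0.735, -0.678, 0.775], [0.0, 0.0, 0.0, 1.0]]
scene handle0 [([86.0, 225.0], 0.95, [0.325, -0.431, 0.024]), ([159.0, 252.0], 0.88, [0.509, -0.315, 0.022]), ([328.0, 150.0], 0.79, [0.412, 0.272, 0.022]), ([154.0, 225.0], 0.63, [0.413, -0.29, 0.019]), ([402.0, 189.0], 0.23, [0.652, 0.347, 0.004])]
scene rack [([403.0, 188.0], 0.71, [0.652, 0.347, 0.004]), ([289.0, 195.0], 0.7, [0.547, 0.03, 0.059]), ([192.0, 287.0], 0.19, [0.662, -0.306, 0.051])]
scene stalk [([287.0, 197.0], 0.57, [0.551, 0.021, 0.056])]
scene cage [([336.0, 194.0], 0.74, [0.724, 0.016, 0.192])]
scene i
[... 1279 characters left out ...]
.0, 218.0], 0.18, [0.535, 0.053, 0.003])]
top isolator [([372.0, 182.0], 0.91, [0.626, -0.277, 0.051])]
top socket [([375.0, 179.0], 0.91, [0.634, -0.285, 0.058])]
top plug []
top dish [([171.0, 186.0], 0.72, [0.635, 0.312, 0.006])]
top cup0 [([257.0, 213.0], 0.56, [0.55, 0.056, 0.002])]
top cup3 [([257.0, 213.0], 0.56, [0.55, 0.056, 0.002])]
top oil_tin [([212.0, 124.0], 0.67, [0.789, 0.168, 0.111])]
top wax_jar [([327.0, 130.0], 0.82, [0.778, -0.151, 0.07]), ([257.0, 215.0], 0.68, [0.541, 0.058, 0.016]), ([376.0, 181.0], 0.34, [0.629, -0.286, 0.049])]
wrist 61.90389655122501 [[0.249, -0.932, -0.264, 0.234], [-0.968, -0.24, -0.068, -0.611], [0.0, 0.273, -0.962, 0.385], [0.0, 0.0, 0.0, 1.0]]
```

View pics/top0.png

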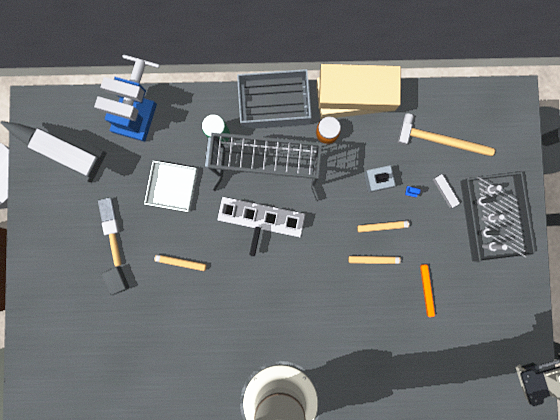

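View pics/scene0.png

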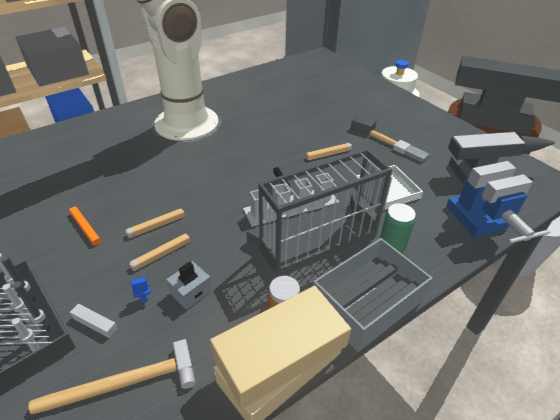

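```bash
python3 - <<'E'
import cv2
a=cv2.imread('pics/top0.png')
cv2.imwrite('pics/topz1.png',cv2.resize(a[100:280,140:340],None,fx=4,fy=3.3*4/3.3,interpolation=cv2.INTER_CUBIC)[:600])
cv2.imwrite('pics/topz2.png',cv2.resize(a[150:300,340:480],None,fx=4,fy=4,interpolation=cv2.INTER_CUBIC))
E
python3 - <<'E'
import numpy as np,cv2
W=np.load('top0.npy');c=cv2.imread('pics/top0.png')
hsv=cv2.cvtColor(c,cv2.COLOR_BGR2HSV)
def rect(m,name):
    n,l,st,ce=cv2.connectedComponentsWithStats(m.astype(np.uint8))
    for i in range(1,n):
        if st[i,4]<40: continue
        P=W[l==i];P=P[~np.isnan(P[:,0])]
        if len(P)<20: continue
        (cx,cy),(w,h),a=cv2.minAreaRect(P[:,:2].astype(np.float32))
        print(name,st[i].tolist(),np.round([cx,cy,w,h],3),round(a,1),'z',np.round(np.median(P[:,2]),3),'mean',np.round(P.mean(0),3))
z=W[...,2]
wood=(hsv[...,0]>10)&(hsv[...,0]<24)&(hsv[...,1]>80)&(hsv[...,2]>120)&(W[...,0]<.55)
rect(wood,'wood')
for lo,hi,n in [(.04,.07,'iso'),(.06,.09,'cups'),(.19,.23,'cage')]:
    m=(z>lo)&(z<hi); rect(m,n)
E
```

```text
wood [357, 221, 47, 11, 332] [ 0.5   -0.304  0.021  0.135] 4.3 z 0.018 mean [ 0.5   -0.304  0.017]
wood [111, 234, 10, 33, 144] [0.448 0.469 0.094 0.02 ] 3.9 z 0.016 mean [0.446 0.469 0.016]
wood [159, 255, 47, 16, 318] [0.405 0.276 0.135 0.023] 77.7 z 0.018 mean [0.407 0.275 0.017]
wood [348, 256, 47, 8, 338] [ 0.403 -0.275  0.138  0.022] 88.4 z 0.018 mean [ 0.404 -0.274  0.017]
wood [420, 265, 15, 52, 390] [ 0.31  -0.436  0.152  0.027] 5.8 z 0.018 mean [ 0.312 -0.432  0.018]
iso [239, 71, 67, 24, 1013] [0.921 0.002 0.048 0.193] 3.1 z 0.049 mean [0.923 0.002 0.05 ]
iso [245, 94, 59, 21, 745] [ 0.864 -0.001  0.053  0.169] 2.1 z 0.048 mean [ 0.857 -0.002  0.049]
iso [320, 107, 59, 9, 239] [ 0.831 -0.216  0.165  0.019] 87.1 z 0.058 mean [ 0.835 -0.19   0.057]
iso [113, 114, 29, 18, 102] [0.803 0.417 0.04  0.081] 20.3 z 0.056 mean [0.807 0.405 0.056]
iso [317, 116, 23, 25, 311] [ 0.784 -0.155  0.062  0.063] 13.8 z 0.067 mean [ 0.781 -0.155  0.063]
iso [241, 118, 70, 8, 184] [ 0.807 -0.004  0.004  0.2  ] 2.7 z 0.055 mean [ 0.807 -0.003  0.055]
iso [219, 144, 5, 21, 53] [0.715 0.154 0.006
[... 2121 characters left out ...]
n [0.544 0.075 0.069]
cups [263, 210, 15, 15, 55] [0.531 0.016 0.035 0.035] 76.6 z 0.069 mean [0.531 0.017 0.07 ]
cups [284, 215, 15, 15, 50] [ 0.517 -0.043  0.035  0.035] 76.4 z 0.07 mean [ 0.517 -0.043  0.07 ]
cups [483, 228, 8, 9, 41] [ 0.478 -0.59   0.017  0.022] 80.3 z 0.065 mean [ 0.478 -0.59   0.069]
cups [489, 242, 8, 8, 40] [ 0.439 -0.605  0.016  0.02 ] 88.2 z 0.066 mean [ 0.438 -0.604  0.07 ]
cups [256, 385, 48, 24, 197] [ 0.043 -0.002  0.129  0.054] 88.2 z 0.073 mean [ 0.054 -0.004  0.074]
cage [208, 132, 114, 47, 1171] [0.683 0.021 0.279 0.091] 83.2 z 0.208 mean [0.684 0.025 0.208]
cage [256, 404, 46, 16, 259] [ 0.052 -0.001  0.11   0.032] 88.8 z 0.208 mean [ 0.059 -0.003  0.209]
```

View pics/topz1.png

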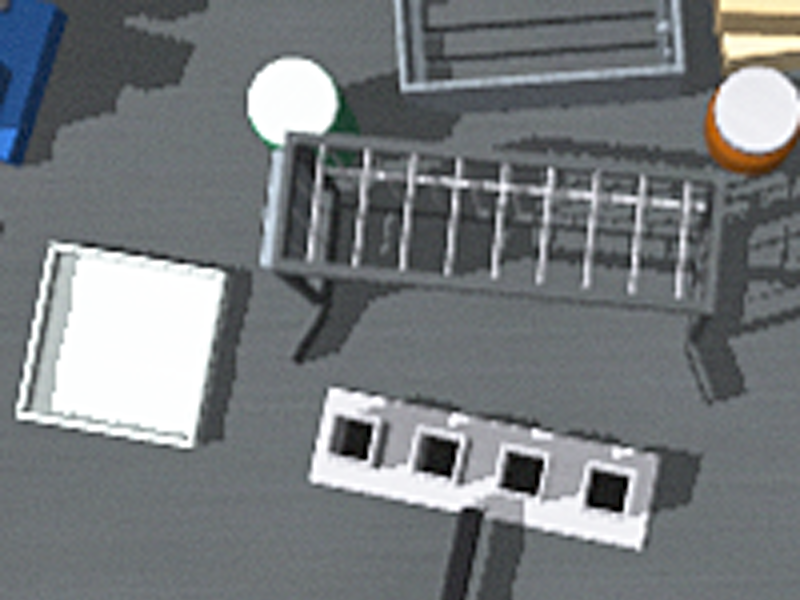

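View pics/topz2.png

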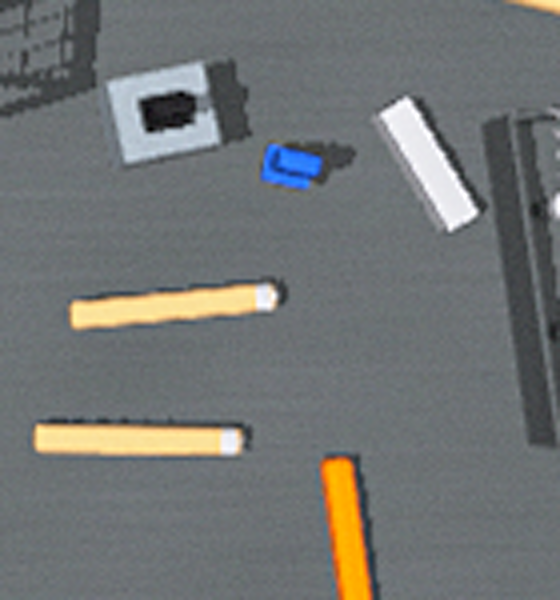

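```bash
cat >> h.py <<'E'
def plan(x,y,z,ang=None):
    """rows: first twist total (rad), then shift in the tool frame AFTER the twist"""
    s=arm.get_state();R=np.array(s['eef_rot']);p=np.array(s['position'])
    cur=np.degrees(np.arctan2(R[1,1],R[0,1]))
    if ang is None: d=0
    else:
        d=(ang-cur+90)%180-90
        az=np.degrees(np.arctan2(y,x))
        rel=(cur+d-az+180)%360-180
        if rel>110:d-=180
        if rel<-110:d+=180
    tw=-np.radians(d)
    c,sn=np.cos(tw),np.sin(tw)
    R2=R@np.array([[1,0,0],[0,c,-sn],[0,sn,c]])
    t=R2.T@(np.array([x,y,z])-p)
    print('cur',np.round(p,4),'ang',round(cur,1),'w',round(s['grip_width'],4),'F',np.round(s['force'],1),'t',round(s['t'],1),'| tool x',np.round(R[:,0],3))
    n=int(np.ceil(np.abs(t).max()/0.04));print('twist %.3f (%d rows)'%(tw,np.ceil(abs(tw)/.12)),'shift',np.round(t,4),'n',n,'per row',np.round(t/max(n,1),4), 'q7',round(s['qpos'][6],2))
E
python3 - <<'E'
from h import *
plan(.639,-.302,.2,10)
W=np.load('top0.npy');c=cv2.imread('pics/top0.png')
m=((c.min(-1)>235)&(W[...,0]<.75)&(W[...,1]>.2)&(W[...,1]<.4)&(W[...,0]>.5)).astype(np.uint8)
P=W[m>0];print(cv2.minAreaRect(P[:,:2].astype(np.float32)))
E
```

```text
cur [ 0.162  -0.6295  0.2267] ang -75.6 w 0.0922 F [-0.4 -0.1 -1.1] t 1.4 | tool x [ 0.  0. -1.]
twist -1.493 (13 rows) shift [ 0.0267  0.5267 -0.2397] n 14 per row [ 0.0019  0.0376 -0.0171] q7 -0.21
((0.6318896412849426, 0.3102855980396271), (0.13390402495861053, 0.1302187442779541), 78.72535705566406)
```

drive_tool --pt "0 0 0 -0.115 0" --pt "0 0 0 -0.115 0" --pt "0 0 0 -0.115 0" --pt "0 0 0 -0.115 0" --pt "0 0 0 -0.115 0" --pt "0 0 0 -0.115 0" --pt "0 0 0 -0.115 0" --pt "0 0 0 -0.115 0" --pt "0 0 0 -0.115 0" --pt "0 0 0 -0.115 0" --pt "0 0 0 -0.115 0" --pt "0 0 0 -0.115 0" --pt "0 0 0 -0.115 0" --pt "0.002 0.037 -0.017 0 0" --pt "0.002 0.037 -0.017 0 0" --pt "0.002 0.037 -0.017 0 0" --pt "0.002 0.037 -0.017 0 0" --pt "0.002 0.037 -0.017 0 0" --pt "0.002 0.037 -0.017 0 0" --pt "0.002 0.037 -0.017 0 0" --force 30

```text
t: 3.02
position: [0.3772, -0.458, 0.2101]
eef_rot: [[-0.006, 0.975, 0.223], [-0.007, 0.223, -0.975], [-1.0, -0.007, 0.006]]
force: [0.0, -1.3, 0.7]
grip_width: 0.0917
```

```bash
python3 -c "
from h import *
plan(.639,-.302,.2,10)"
```

```text
cur [ 0.3772 -0.458   0.2101] ang 12.9 w 0.0917 F [ 0.  -1.3  0.7] t 3.0 | tool x [-0.006 -0.007 -1.   ]
twist 0.051 (1 rows) shift [ 0.0075  0.285  -0.1082] n 8 per row [ 0.0009  0.0356 -0.0135] q7 0.72
```

drive_tool --pt "0 0 0 0.05 0" --pt "0.001 0.036 -0.0135 0 0" --pt "0.001 0.036 -0.0135 0 0" --pt "0.001 0.036 -0.0135 0 0" --pt "0.001 0.036 -0.0135 0 0" --pt "0.001 0.036 -0.0135 0 0" --pt "0.001 0.036 -0.0135 0 0" --pt "0.001 0.036 -0.0135 0 0" --pt "0.001 0.036 -0.0135 0 0" --pt "0 0 0 0 0"

```text
t: 3.85
position: [0.6525, -0.2887, 0.1997]
eef_rot: [[-0.002, 0.984, 0.179], [-0.006, 0.179, -0.984], [-1.0, -0.003, 0.005]]
force: [0.0, 1.6, 0.4]
grip_width: 0.0917
```

```bash
python3 -c "
from h import *
p=shot('wrist','w1');W=cloud(p)
m=(abs(W[...,0]-.639)<.05)&(abs(W[...,1]+.302)<.05)&(W[...,2]>.075)&(W[...,2]<.1)
P=W[m];print(len(P),cv2.minAreaRect(P[:,:2].astype(np.float32)),np.median(P[:,2]),P.mean(0))
plan(.639,-.302,.063,10)"
```

```text
645 ((0.6387404203414917, -0.3013605773448944), (0.01395137794315815, 0.030042460188269615), 11.130967140197754) 0.08813672896537922 [ 0.63872657 -0.29969094  0.08743217]
cur [ 0.65   -0.2916  0.1995] ang 10.2 w 0.0921 F [-0.2  1.2  0.1] t 3.9 | tool x [-0.004 -0.008 -1.   ]
twist 0.004 (1 rows) shift [ 0.1366 -0.0119  0.0074] n 4 per row [ 0.0341 -0.003   0.0018] q7 0.22
```

View pics/w1.png

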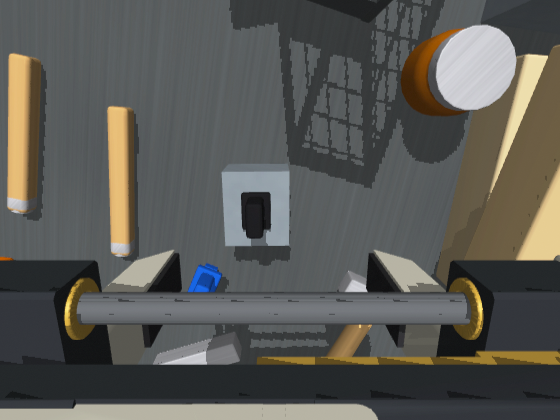

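The picture shows the black plug standing in the grey isolator at about (256,215); the blue look-alike is at (205,280). It agrees with the top camera fit. Descending on it.

drive_tool --pt "0 -0.012 0.007 -0.01 0" --pt "0.03 0 0 0 0" --pt "0.03 0 0 0 0" --pt "0 0 0 0 0"

```text
t: 4.23
position: [0.6362, -0.307, 0.1398]
eef_rot: [[-0.003, 0.982, 0.187], [-0.013, 0.187, -0.982], [-1.0, -0.006, 0.012]]
force: [-1.7, -0.1, -0.5]
grip_width: 0.0919
```

```bash
python3 -c "
from h import *
plan(.6387,-.3014,.064,11)"
```

```text
cur [ 0.6362 -0.307   0.1398] ang 10.8 w 0.0919 F [-1.7 -0.1 -0.5] t 4.2 | tool x [-0.003 -0.013 -1.   ]
twist -0.004 (1 rows) shift [ 0.0758  0.004  -0.006 ] n 2 per row [ 0.0379  0.002  -0.003 ] q7 0.22
```

drive_tool --pt "0 0.003 -0.004 0 0" --pt "0 0 0 0 0" --pt "0.025 0 0 0 0" --pt "0.025 0 0 0 0" --pt "0.02 0 0 0 0" --pt "0 0 0 0 0"

```text
t: 4.73
position: [0.6366, -0.3149, 0.0784]
eef_rot: [[0.004, 0.984, 0.176], [-0.022, 0.176, -0.984], [-1.0, 0.0, 0.022]]
force: [-2.0, 0.2, -0.8]
grip_width: 0.0921
```

```bash
python3 -c "
from h import *
plan(.6387,-.3014,.064,11)"
```

```text
cur [ 0.6366 -0.3149  0.0784] ang 10.1 w 0.0921 F [-2.   0.2 -0.8] t 4.7 | tool x [ 0.004 -0.022 -1.   ]
twist -0.015 (1 rows) shift [ 0.0141  0.0046 -0.0132] n 1 per row [ 0.0141  0.0046 -0.0132] q7 0.18
```

drive_tool --pt "0 0.004 -0.006 -0.01 0" --pt "0 0 -0.006 0 0" --pt "0 0 0 0 0" --pt "0 0 0 0 0"

```text
t: 5.07
position: [0.6411, -0.3034, 0.0855]
eef_rot: [[0.011, 0.983, 0.184], [-0.025, 0.185, -0.982], [-1.0, 0.006, 0.026]]
force: [0.3, -1.2, -0.3]
grip_width: 0.0919
```

```bash
python3 -c "
from h import *
plan(.6387,-.3014,.064,11)"
```

```text
cur [ 0.6411 -0.3034  0.0855] ang 10.6 w 0.0919 F [ 0.3 -1.2 -0.3] t 5.1 | tool x [ 0.011 -0.025 -1.   ]
twist -0.006 (1 rows) shift [ 0.0214 -0.0021 -0.003 ] n 1 per row [ 0.0214 -0.0021 -0.003 ] q7 0.17
```

drive_tool --pt "0 0 0 0 0" --pt "0 0 0 0 0" --pt "0 0 0 0 0" --pt "0 0 0 0 0"

```text
t: 5.4
position: [0.6436, -0.3034, 0.0899]
eef_rot: [[0.016, 0.983, 0.185], [-0.027, 0.186, -0.982], [-0.999, 0.011, 0.03]]
force: [-0.5, -0.1, 0.2]
grip_width: 0.0918
```

```bash
python3 -c "
from h import *
plan(.6387,-.3014,.064,11)"
```

```text
cur [ 0.6436 -0.3034  0.0899] ang 10.7 w 0.0918 F [-0.5 -0.1  0.2] t 5.4 | tool x [ 0.016 -0.027 -0.999]
twist -0.005 (1 rows) shift [ 0.0258 -0.0047 -0.0036] n 1 per row [ 0.0258 -0.0047 -0.0036] q7 0.17
```

```bash
cat > st.py <<'E'
from h import *
s=arm.get_state();print(round(s['t'],2),'q',np.round(s['qpos'],4).tolist(),'v',np.round(s['joint_vel'],3).tolist(),'p',np.round(s['position'],4).tolist(),'tx',np.round(np.array(s['eef_rot'])[:,0],4).tolist(),'tau',np.round(s['joint_efforts'],1).tolist())
E
python3 st.py; python3 -c "
from h import *
shot('top');shot('top');shot('top')";python3 st.py
```

```text
5.4 q [0.8382, 0.8095, -0.6983, 1.4973, 0.6001, 1.0283, 0.1734] v [0.001, -0.005, -0.002, -0.001, 0.0, -0.0, 0.0] p [0.6436, -0.3034, 0.0899] tx [0.0163, -0.0272, -0.9995] tau [-0.0, -65.3, -14.1, -23.1, 0.1, -0.0, 0.0]
5.55 q [0.8383, 0.81, -0.6981, 1.4975, 0.6001, 1.0283, 0.1734] v [0.001, 0.007, -0.0, 0.002, -0.0, 0.002, 0.001] p [0.6433, -0.3033, 0.0894] tx [0.0157, -0.0269, -0.9995] tau [-0.1, -65.5, -14.1, -23.1, 0.1, -0.0, 0.0]
```

drive_tool --pt "0 0 0 0 0"

```text
t: 5.63
position: [0.6431, -0.3034, 0.0892]
eef_rot: [[0.015, 0.983, 0.185], [-0.027, 0.186, -0.982], [-1.0, 0.01, 0.029]]
force: [-0.7, 0.5, 0.9]
grip_width: 0.0918
```

```bash
python3 st.py
```

```text
5.63 q [0.8384, 0.8102, -0.698, 1.4977, 0.6002, 1.0283, 0.1734] v [0.0, 0.001, 0.001, -0.0, 0.001, 0.0, 0.001] p [0.6431, -0.3034, 0.0892] tx [0.0153, -0.0268, -0.9995] tau [-0.0, -65.5, -14.1, -23.1, 0.1, -0.0, 0.0]
```

drive_tool --pt "0 0 0 0 0"

```text
t: 5.72
position: [0.643, -0.3035, 0.089]
eef_rot: [[0.015, 0.983, 0.185], [-0.027, 0.185, -0.982], [-1.0, 0.01, 0.029]]
force: [-0.5, -0.4, -0.2]
grip_width: 0.0919
```

```bash
python3 st.py
```

```text
5.72 q [0.8384, 0.8105, -0.6978, 1.4977, 0.6002, 1.0283, 0.1734] v [0.002, 0.002, 0.003, 0.003, -0.002, 0.001, 0.001] p [0.643, -0.3035, 0.089] tx [0.015, -0.0266, -0.9995] tau [-0.0, -65.4, -14.0, -23.0, 0.1, -0.0, 0.0]
```

drive_tool --pt "0.004 -0.002 -0.001 0 0" --pt "0.007 -0.002 -0.001 0 0" --pt "0.007 0 -0.001 0 0" --pt "0.005 0 0 0 0"

```text
t: 6.05
position: [0.6387, -0.302, 0.0646]
eef_rot: [[0.016, 0.983, 0.185], [-0.027, 0.185, -0.982], [-1.0, 0.011, 0.03]]
force: [-0.2, 0.3, 0.1]
grip_width: 0.0916
```

```bash
cat > pl.py <<'E'
import sys
from h import *
for i in range(5): shot('wrist')
plan(*map(float,sys.argv[1:]))
E
python3 pl.py .6387 -.3014 .064 11
```

```text
cur [ 0.6395 -0.3023  0.0658] ang 10.7 w 0.0915 F [ 0.2  0.3 -0.9] t 6.3 | tool x [ 0.017 -0.027 -0.999]
twist -0.006 (1 rows) shift [ 0.0018 -0.0007 -0.0011] n 1 per row [ 0.0018 -0.0007 -0.0011] q7 0.16
```

Smooth moves track well. Close the grip.

drive_tool --pt "0.001 0 0 0 0.5" --pt "0 0 0 0 0.8" --pt "0 0 0 0 1" --pt "0 0 0 0 1" --pt "0 0 0 0 1" --pt "0 0 0 0 1" --pt "0 0 0 0 1" --force 40

```text
t: 6.88
position: [0.641, -0.3027, 0.0667]
eef_rot: [[0.02, 0.983, 0.184], [-0.029, 0.185, -0.982], [-0.999, 0.015, 0.032]]
force: [0.3, -0.1, -0.2]
grip_width: 0.0499
```

```bash
python3 pl.py .6387 -.3014 .2 11
```

```text
cur [ 0.6409 -0.3027  0.0665] ang 10.7 w 0.0297 F [-0.1 -0.9 -0.6] t 7.1 | tool x [ 0.02  -0.029 -0.999]
twist -0.006 (1 rows) shift [-1.335e-01 -1.000e-04  2.600e-03] n 4 per row [-0.0334 -0.      0.0006] q7 0.16
```

```bash
python3 pl.py .6387 -.3014 .2 11
```

```text
cur [ 0.6403 -0.3028  0.0664] ang 10.6 w 0.0138 F [-2.6 -0.8  1.4] t 7.4 | tool x [ 0.019 -0.029 -0.999]
twist -0.006 (1 rows) shift [-0.1336  0.0004  0.0025] n 4 per row [-0.0334  0.0001  0.0006] q7 0.16
```

drive_tool --pt "-0.004 0 0 0 1" --pt "-0.006 0 0 0 1" --pt "-0.008 0 0 0 1" --pt "-0.01 0 0.001 0 1" --pt "-0.012 0 0.001 0 1" --pt "-0.012 0 0 0 1" --pt "-0.012 0 0 0 1" --pt "-0.012 0 0 0 1" --pt "-0.012 0 0 0 1" --pt "-0.008 0 0 0 1" --pt "-0.004 0 0 0 1"

```text
t: 8.3
position: [0.6399, -0.3014, 0.179]
eef_rot: [[0.022, 0.983, 0.185], [-0.029, 0.185, -0.982], [-0.999, 0.016, 0.033]]
force: [-0.3, -0.5, 0.3]
grip_width: 0.0139
```

```bash
python3 pl.py .632 .31 .2 ;python3 -c "
from h import *
shot('scene','s2');shot('wrist','w2')"
```

```text
cur [ 0.6385 -0.3013  0.1758] ang 10.7 w 0.0139 F [ 0.1 -0.6  0.1] t 8.6 | tool x [ 0.019 -0.028 -0.999]
twist -0.000 (0 rows) shift [-0.0415  0.1073 -0.6009] n 16 per row [-0.0026  0.0067 -0.0376] q7 0.22
```

View pics/w2.png

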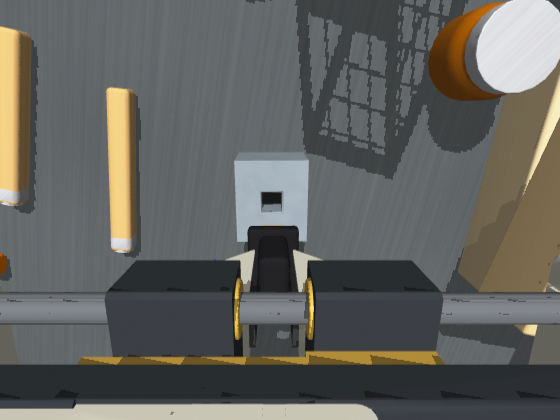

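View pics/s2.png

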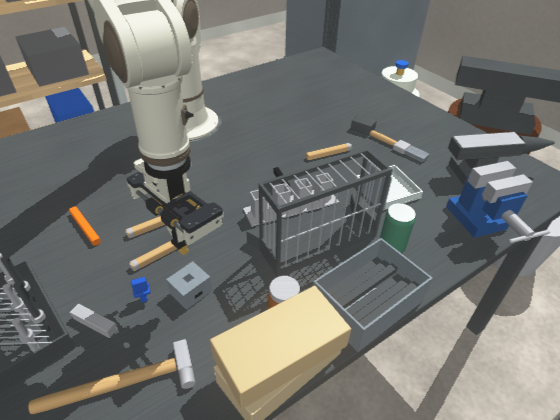

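drive_tool --pt "-0.003 -0.006 -0.008 0 1" --pt "-0.004 -0.01 -0.014 0 1" --pt "-0.004 -0.015 -0.02 0 1" --pt "-0.004 -0.017 -0.022 0 1" --pt "-0.004 -0.017 -0.022 0 1" --pt "-0.004 -0.017 -0.022 0 1" --pt "-0.003 -0.017 -0.022 0 1" --pt "-0.003 -0.014 -0.022 0 1" --pt "0 -0.009 -0.022 0 1" --pt "0 -0.003 -0.022 0 1" --pt "0 0.001 -0.022 0 1" --pt "0 0.004 -0.022 0 1" --pt "0 0.004 -0.022 0 1" --pt "0 0.004 -0.022 0 1" --pt "0 0.004 -0.022 0 1" --pt "0 0.004 -0.022 0 1" --pt "0 0.004 -0.022 0 1" --pt "0 0.004 -0.022 0 1" --pt "0 0.004 -0.018 0 1" --pt "0 0.004 -0.01 0 1"

```text
t: 10.32
position: [0.4613, 0.0888, 0.1801]
eef_rot: [[-0.001, 0.985, 0.175], [-0.024, 0.175, -0.984], [-1.0, -0.005, 0.024]]
force: [0.7, -0.1, -0.4]
grip_width: 0.0136
```

```bash
python3 pl.py .48 .2 .2; python3 pl.py .632 .31 .2
```

```text
cur [0.4617 0.0853 0.18  ] ang 9.9 w 0.0142 F [ 0.4 -0.2 -1.4] t 10.6 | tool x [-0.002 -0.026 -1.   ]
twist -0.000 (0 rows) shift [-0.023   0.0375 -0.1093] n 3 per row [-0.0077  0.0125 -0.0364] q7 -0.43
cur [0.4621 0.0853 0.1803] ang 9.8 w 0.0135 F [ 0.6  0.3 -1.1] t 10.8 | tool x [-0.001 -0.025 -1.   ]
twist -0.000 (0 rows) shift [-0.0255  0.2056 -0.1918] n 6 per row [-0.0043  0.0343 -0.032 ] q7 -0.43
```

drive_tool --pt "-0.002 0.002 -0.008 0 1" --pt "-0.003 0.005 -0.015 0 1" --pt "-0.003 0.008 -0.022 0 1" --pt "-0.003 0.01 -0.022 0 1" --pt "-0.003 0.014 -0.022 0 1" --pt "-0.003 0.018 -0.02 0 1" --pt "-0.003 0.022 -0.016 0 1" --pt "-0.002 0.024 -0.014 0 1" --pt "0 0.024 -0.012 0 1" --pt "0 0.024 -0.01 0 1" --pt "0 0.022 -0.01 0 1" --pt "0 0.016 -0.008 0 1" --pt "0 0.01 -0.006 0 1" --pt "0 0.004 -0.003 0 1"

```text
t: 11.98
position: [0.6375, 0.3146, 0.1947]
eef_rot: [[-0.004, 0.988, 0.157], [-0.028, 0.157, -0.987], [-1.0, -0.009, 0.027]]
force: [0.2, -0.6, -1.2]
grip_width: 0.0139
```

```bash
python3 pl.py .632 .31 .055
```

```text
cur [0.636  0.3124 0.1953] ang 9.0 w 0.0137 F [-0.5  0.3 -0.3] t 12.2 | tool x [-0.004 -0.03  -1.   ]
twist -0.000 (0 rows) shift [ 0.1403 -0.003  -0.0023] n 4 per row [ 0.0351 -0.0008 -0.0006] q7 -0.72
```

drive_tool --pt "0.006 -0.001 0 0 1" --pt "0.012 -0.001 0 0 1" --pt "0.018 -0.001 0 0 1" --pt "0.02 0 0 0 1" --pt "0.02 0 0 0 1" --pt "0.02 0 0 0 1" --pt "0.018 0 0 0 1" --pt "0.012 0 0 0 1" --pt "0.006 0 0 0 1"

```text
t: 12.98
position: [0.6305, 0.3008, 0.0569]
eef_rot: [[-0.0, 0.988, 0.153], [-0.033, 0.153, -0.988], [-0.999, -0.006, 0.033]]
force: [-0.5, -0.3, -0.0]
grip_width: 0.0138
```

```bash
python3 pl.py .632 .31 .055
```

```text
cur [0.6325 0.3031 0.0608] ang 8.8 w 0.0132 F [ 0.4  0.3 -0.2] t 13.2 | tool x [ 0.004 -0.03  -1.   ]
twist -0.000 (0 rows) shift [ 0.0056  0.0006 -0.0071] n 1 per row [ 0.0056  0.0006 -0.0071] q7 -0.8
```

drive_tool --pt "0.004 0 -0.004 0 1" --pt "0.003 0 0 0 0.6" --pt "0 0 0 0 0.4" --pt "0 0 0 0 0.4" --pt "0 0 0 0 0.4" --pt "0 0 0 0 0.4" --pt "0 0 0 0 0.2"

```text
t: 13.82
position: [0.6349, 0.3104, 0.059]
eef_rot: [[0.012, 0.988, 0.154], [-0.026, 0.154, -0.988], [-1.0, 0.008, 0.027]]
force: [0.2, -0.4, 0.2]
grip_width: 0.0491
```

drive_tool --pt "-0.004 0 0 0 0" --pt "-0.008 0 0 0 0" --pt "-0.014 0 0 0 0" --pt "-0.018 0 0 0 0" --pt "-0.018 0 0 0 0" --pt "-0.018 0 0 0 0" --pt "-0.018 0 0 0 0" --pt "-0.014 0 0 0 0" --pt "-0.008 0 0 0 0" --pt "-0.004 0 0 0 0"

```text
t: 14.65
position: [0.633, 0.3142, 0.1966]
eef_rot: [[0.014, 0.988, 0.154], [-0.024, 0.155, -0.988], [-1.0, 0.01, 0.026]]
force: [-0.2, -0.7, 0.4]
grip_width: 0.092
```

```bash
python3 pl.py .4 .2 .2 77.7;python3 -c "
from h import *
p=shot('scene','s3');p=shot('wrist','w3')
W=cloud(p)
"
```

```text
cur [0.6319 0.313  0.1928] ang 8.9 w 0.0919 F [ 0.4  0.1 -0.1] t 14.9 | tool x [ 0.009 -0.027 -1.   ]
twist -1.201 (11 rows) shift [-0.0064 -0.16   -0.2024] n 6 per row [-0.0011 -0.0267 -0.0337] q7 -0.74
```

View pics/w3.png

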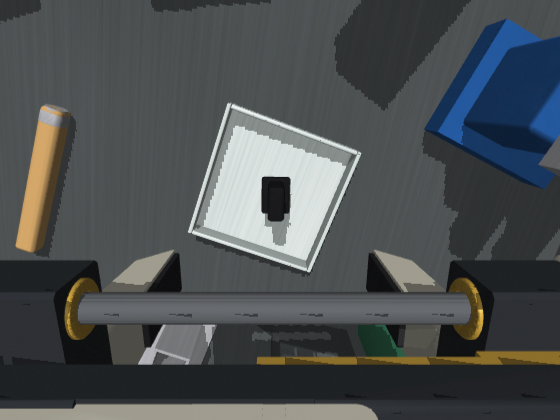

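```bash
python3 -c "
from h import *
plan(.393,.222,.12,-12.3)"
```

```text
cur [0.6319 0.313  0.1926] ang 8.9 w 0.0917 F [ 0.1  0.8 -0.3] t 15.0 | tool x [ 0.009 -0.027 -1.   ]
twist 0.370 (4 rows) shift [ 0.0728 -0.215   0.1381] n 6 per row [ 0.0121 -0.0358  0.023 ] q7 -0.74
```

drive_tool --pt "0 0 0 0.07 0" --pt "0 0 0 0.1 0" --pt "0 0 0 0.1 0" --pt "0 0 0 0.07 0" --pt "0 0 0 0.03 0" --pt "0.003 -0.008 0.005 0 0" --pt "0.005 -0.016 0.01 0 0" --pt "0.008 -0.022 0.014 0 0" --pt "0.008 -0.024 0.015 0 0" --pt "0.008 -0.024 0.015 0 0" --pt "0.008 -0.024 0.015 0 0" --pt "0.008 -0.024 0.015 0 0" --pt "0.008 -0.024 0.015 0 0" --pt "0.006 -0.02 0.013 0 0" --pt "0.005 -0.014 0.01 0 0" --pt "0.003 -0.01 0.006 0 0" --pt "0 -0.004 0.003 0 0"

```text
t: 16.42
position: [0.3731, 0.2189, 0.106]
eef_rot: [[-0.015, 0.972, -0.234], [-0.035, -0.234, -0.972], [-0.999, -0.007, 0.037]]
force: [-0.3, -0.3, -0.3]
grip_width: 0.0917
```

```bash
cat > wood.py <<'E'
import sys
from h import *
n,f=sys.argv[1],sys.argv[2]
p=shot(n,f);W=cloud(p);c=p['color'];hsv=cv2.cvtColor(c,cv2.COLOR_BGR2HSV)
m=((hsv[...,0]>10)&(hsv[...,0]<24)&(hsv[...,1]>80)&(hsv[...,2]>90)&(W[...,2]<.035)&(W[...,2]>.012)).astype(np.uint8)
k,l,st,ce=cv2.connectedComponentsWithStats(m)
for i in range(1,k):
    if st[i,4]<150: continue
    P=W[l==i];P=P[~np.isnan(P[:,0])]
    (cx,cy),(w,h),a=cv2.minAreaRect(P[:,:2].astype(np.float32))
    if w<h: a+=90
    print(st[i].tolist(),np.round([cx,cy,max(w,h),min(w,h)],4),'long dir %.1f'%a,'z',round(float(np.median(P[:,2])),4))
E
python3 wood.py wrist w4; python3 pl.py .393 .222 .05 -12.3
```

```text
[286, 12, 32, 209, 6111] [0.4062 0.2761 0.1355 0.02  ] long dir 77.6 z 0.0203
cur [0.3774 0.2211 0.1075] ang -13.7 w 0.0916 F [ 0.2  0.2 -0.1] t 16.7 | tool x [-0.011 -0.031 -0.999]
twist -0.024 (1 rows) shift [ 0.0573  0.0153 -0.0061] n 2 per row [ 0.0287  0.0077 -0.0031] q7 -1.25
```

View pics/w4.png

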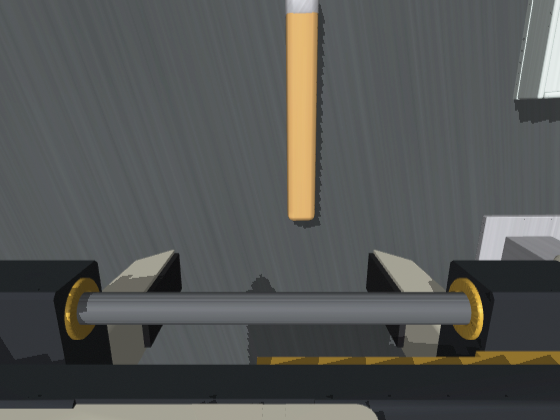

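drive_tool --pt "0 0.006 -0.002 -0.02 0" --pt "0.006 0.008 -0.002 0 0" --pt "0.012 0.002 -0.001 0 0" --pt "0.016 0 -0.001 0 0" --pt "0.014 0 -0.001 0 0" --pt "0.008 0 0 0 0"

```text
t: 17.22
position: [0.4052, 0.2259, 0.0503]
eef_rot: [[-0.002, 0.976, -0.218], [-0.025, -0.218, -0.976], [-1.0, 0.003, 0.025]]
force: [-0.7, -0.5, -0.1]
grip_width: 0.0918
```

```bash
python3 pl.py .394 .221 .004 -12.4
```

```text
cur [0.4046 0.2262 0.0522] ang -12.5 w 0.0916 F [ 1.  -0.3  0.6] t 17.5 | tool x [-0.001 -0.025 -1.   ]
twist -0.003 (1 rows) shift [ 0.0483 -0.0094  0.0062] n 2 per row [ 0.0242 -0.0047  0.0031] q7 -1.32
```

drive_tool --pt "0.006 -0.004 0.001 0 0" --pt "0.01 -0.004 0.002 0 0" --pt "0.011 -0.001 0.001 0 0" --pt "0.01 0 0.001 0 0" --pt "0.007 0 0 0 0" --pt "0.003 0 0 0 0"

```text
t: 17.97
position: [0.3956, 0.2223, 0.0034]
eef_rot: [[0.004, 0.976, -0.217], [-0.023, -0.217, -0.976], [-1.0, 0.009, 0.022]]
force: [-0.6, 0.0, 0.3]
grip_width: 0.0919
```

```bash
python3 pl.py .394 .221 .004 -12.4
```

```text
cur [0.3966 0.2232 0.0049] ang -12.6 w 0.0916 F [-0.3 -0.7  0.1] t 18.2 | tool x [ 0.006 -0.022 -1.   ]
twist -0.003 (1 rows) shift [ 0.001  -0.0021  0.0027] n 1 per row [ 0.001  -0.0021  0.0027] q7 -1.42
```

drive_tool --pt "0 -0.001 0.002 0 0.6" --pt "0 0 0 0 1" --force 10

```text
t: 18.38
position: [0.3958, 0.2218, 0.0056]
eef_rot: [[0.007, 0.976, -0.218], [-0.021, -0.217, -0.976], [-1.0, 0.012, 0.019]]
force: [-0.5, -0.0, -0.2]
grip_width: 0.0829
```

```bash
for i in 1 2 3 4; do python3 pl.py .394 .221 .004 -12.4 | head -1; done; python3 wood.py wrist w5
```

```text
cur [0.3961 0.2221 0.0056] ang -12.6 w 0.0631 F [-0.5 -0.  -0.9] t 18.6 | tool x [ 0.007 -0.021 -1.   ]
cur [0.3958 0.2221 0.0054] ang -12.5 w 0.0429 F [-0.3 -0.6  0.6] t 18.9 | tool x [ 0.007 -0.021 -1.   ]
cur [0.3958 0.2221 0.0053] ang -12.5 w 0.0233 F [ 0.   1.  -0.7] t 19.1 | tool x [ 0.007 -0.021 -1.   ]
cur [0.3958 0.2221 0.0053] ang -12.5 w 0.0199 F [-0.3 -0.  -0. ] t 19.4 | tool x [ 0.007 -0.021 -1.   ]
[243, 0, 55, 292, 13999] [0.4074 0.2754 0.1195 0.0199] long dir 78.0 z 0.0203
```

View pics/w5.png

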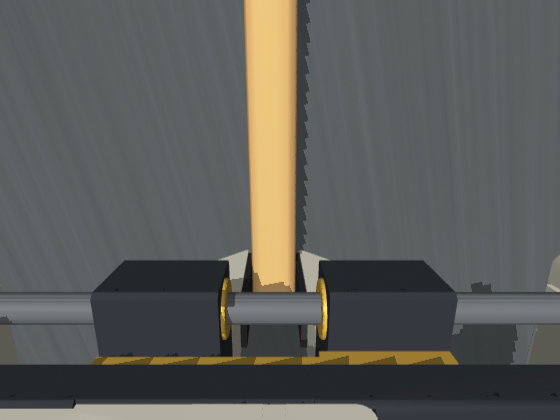

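drive_tool --pt "-0.005 0 0 0 1" --pt "-0.01 0 0 0 1" --pt "-0.014 0 0 0 1" --pt "-0.016 0 0 0 1" --pt "-0.016 0 0 0 1" --pt "-0.016 0 0 0 1" --pt "-0.016 0 0 0 1" --pt "-0.016 0 0 0 1" --pt "-0.016 0 0 0 1" --pt "-0.016 0 0 0 1" --pt "-0.016 0 0 0 1" --pt "-0.014 0 0 0 1" --pt "-0.01 0 0 0 1" --pt "-0.004 0 0 0 1" --force 3

```text
t: 20.6
position: [0.3899, 0.2264, 0.206]
eef_rot: [[0.004, 0.978, -0.211], [-0.025, -0.21, -0.977], [-1.0, 0.009, 0.023]]
force: [0.5, 0.7, -0.0]
grip_width: 0.0199
```

```bash
python3 pl.py .394 .221 .2 -12.4;  python3 -c "
from h import *
p=shot('wrist','w6');p=shot('scene');c=p['color'][60:260,180:440];cv2.imwrite('pics/s6.png',cv2.resize(c,None,fx=3,fy=3))"
```

```text
cur [0.389  0.2254 0.2034] ang -12.2 w 0.0197 F [-0.4  0.3 -0.9] t 20.9 | tool x [ 0.    -0.026 -1.   ]
twist 0.004 (1 rows) shift [0.0035 0.0058 0.0031] n 1 per row [0.0035 0.0058 0.0031] q7 -1.06
```

View pics/w6.png

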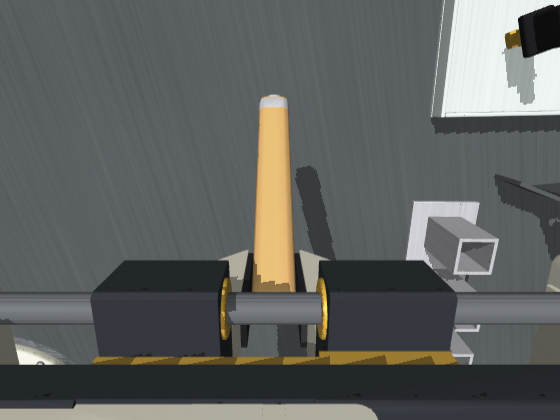

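View pics/s6.png

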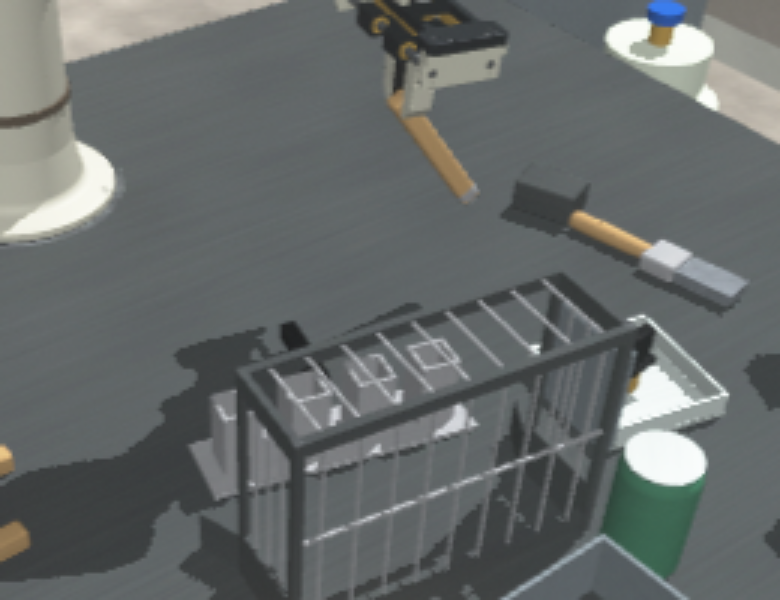

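```bash
cat > hang.py <<'E'
# angle of the handle held in the gripper
import sys
from h import *
p=shot('wrist',sys.argv[1]);W=cloud(p);hsv=cv2.cvtColor(p['color'],cv2.COLOR_BGR2HSV)
s=arm.get_state();T=np.array(s['position']);R=np.array(s['eef_rot'])
d=np.linalg.norm(W[...,:2]-T[:2],axis=-1)
m=(hsv[...,0]>8)&(hsv[...,0]<26)&(hsv[...,1]>80)&(hsv[...,2]>60)&(d<.17)&(W[...,2]<T[2]+.06)&(W[...,2]>.03)
k,l,st,ce=cv2.connectedComponentsWithStats(m.astype(np.uint8)); i=1+np.argmax(st[1:,4])
P=W[l==i];c=P.mean(0);u,sv,vt=np.linalg.svd(P-c,full_matrices=False);a=vt[0]*np.sign(-vt[0][2])
t=(P-c)@a
e0,e1=c+a*t.min(),c+a*t.max()
print('n',len(P),'axis',np.round(a,3),'below horiz deg',round(np.degrees(np.arcsin(-a[2])),1),'len',round(np.ptp(t),3),'ends',np.round(e0,3),np.round(e1,3),'axis in tool',np.round(R.T@a,3),'TCP',np.round(T,4),'tx',np.round(R[:,0],3),'w',round(s['grip_width'],4),'t',round(s['t'],1))
E
python3 hang.py w7
```

```text
n 6685 axis [ 0.128  0.569 -0.812] below horiz deg 54.3 len 0.134 ends [0.389 0.224 0.223] [0.406 0.3   0.114] axis in tool [ 0.798  0.001 -0.603] TCP [0.3889 0.2257 0.2033] tx [-0.    -0.025 -1.   ] w 0.0199 t 21.0
```

drive_tool --pt "-0.02 0 0 0 1" --pt "-0.02 0 0 0 1" --pt "0.02 0 0 0 1" --pt "0.02 0 0 0 1" --pt "-0.02 0 0 0 1" --pt "-0.02 0 0 0 1" --pt "0.02 0 0 0 1" --pt "0.02 0 0 0 1"

```text
t: 21.67
position: [0.3887, 0.2267, 0.2024]
eef_rot: [[-0.005, 0.978, -0.21], [-0.023, -0.21, -0.977], [-1.0, 0.0, 0.023]]
force: [-0.4, -0.7, -2.0]
grip_width: 0.02
```

```bash
python3 pl.py .394 .221 .2 -12.4; python3 hang.py w8
```

```text
cur [0.3878 0.227  0.2027] ang -12.0 w 0.0199 F [ 0.4 -0.  -0.3] t 21.9 | tool x [-0.007 -0.023 -1.   ]
twist 0.006 (1 rows) shift [0.0028 0.0073 0.0045] n 1 per row [0.0028 0.0073 0.0045] q7 -1.06
n 5019 axis [ 0.07   0.336 -0.939] below horiz deg 69.9 len 0.137 ends [0.388 0.228 0.223] [0.398 0.274 0.095] axis in tool [ 0.931 -0.    -0.366] TCP [0.3882 0.2271 0.203 ] tx [-0.006 -0.023 -1.   ] w 0.0194 t 22.0
```

drive_tool --pt "-0.025 0 0 0 1" --pt "-0.025 0 0 0 1" --pt "0.025 0 0 0 1" --pt "0.025 0 0 0 1" --pt "-0.025 0 0 0 1" --pt "-0.025 0 0 0 1" --pt "0.025 0 0 0 1" --pt "0.025 0 0 0 1" --pt "-0.025 0 0 0 1" --pt "-0.025 0 0 0 1" --pt "0.025 0 0 0 1" --pt "0.025 0 0 0 1" --pt "-0.025 0 0 0 1" --pt "-0.02 0 0 0 1"

```text
t: 23.13
position: [0.3922, 0.2314, 0.2564]
eef_rot: [[-0.003, 0.978, -0.21], [-0.015, -0.21, -0.978], [-1.0, 0.0, 0.015]]
force: [0.8, 0.5, 0.9]
grip_width: 0.0198
```

```bash
python3 pl.py .394 .221 .2 -12.4; python3 hang.py w9
```

```text
cur [0.3928 0.2304 0.2558] ang -12.2 w 0.0204 F [-0.4 -0.7 -0.9] t 23.4 | tool x [-0.    -0.017 -1.   ]
twist 0.003 (1 rows) shift [0.0559 0.003  0.008 ] n 2 per row [0.028  0.0015 0.004 ] q7 -0.99
n 3958 axis [ 0.04   0.166 -0.985] below horiz deg 80.2 len 0.137 ends [0.394 0.233 0.275] [0.399 0.255 0.14 ] axis in tool [ 0.982  0.002 -0.187] TCP [0.3925 0.2303 0.2555] tx [-0.001 -0.017 -1.   ] w 0.0199 t 23.4
```

```bash
python3 -c "
from h import *
plan(.554,.112,.25,-13)"
```

```text
cur [0.3925 0.2303 0.2555] ang -12.2 w 0.0199 F [-0.3 -0.1 -0.7] t 23.4 | tool x [-0.001 -0.017 -1.   ]
twist 0.014 (1 rows) shift [0.0073 0.184  0.0788] n 5 per row [0.0015 0.0368 0.0158] q7 -0.99
```

drive_tool --pt "0 0.008 0.003 0.01 1" --pt "0 0.016 0.007 0 1" --pt "0 0.022 0.009 0 1" --pt "0 0.024 0.01 0 1" --pt "0 0.024 0.01 0 1" --pt "0 0.024 0.01 0 1" --pt "0 0.022 0.009 0 1" --pt "0 0.018 0.008 0 1" --pt "0 0.012 0.006 0 1" --pt "0 0.006 0.003 0 1" --pt "-0.025 0.003 0 0 1" --pt "-0.02 0 0 0 1" --pt "0.025 0 0 0 1" --pt "0.02 0 0 0 1" --pt "-0.025 0 0 0 1" --pt "-0.02 0 0 0 1" --pt "0.025 0 0 0 1" --pt "0.02 0 0 0 1"

```text
t: 24.93
position: [0.566, 0.0959, 0.2506]
eef_rot: [[-0.008, 0.973, -0.23], [-0.023, -0.23, -0.973], [-1.0, -0.002, 0.024]]
force: [-0.8, -0.5, -1.9]
grip_width: 0.0199
```

```bash
python3 pl.py .554 .112 .25 -13; python3 hang.py w10
```

```text
cur [0.566  0.0964 0.2515] ang -13.3 w 0.0199 F [ 0.   0.4 -0.6] t 25.2 | tool x [-0.008 -0.023 -1.   ]
twist -0.005 (1 rows) shift [ 0.0012 -0.0152 -0.0125] n 1 per row [ 0.0012 -0.0152 -0.0125] q7 -0.76
n 3854 axis [ 0.031  0.138 -0.99 ] below horiz deg 81.9 len 0.137 ends [0.567 0.099 0.27 ] [0.571 0.118 0.134] axis in tool [ 0.986  0.    -0.165] TCP [0.5663 0.0965 0.2518] tx [-0.008 -0.022 -1.   ] w 0.02 t 25.2
```

View pics/w10.png

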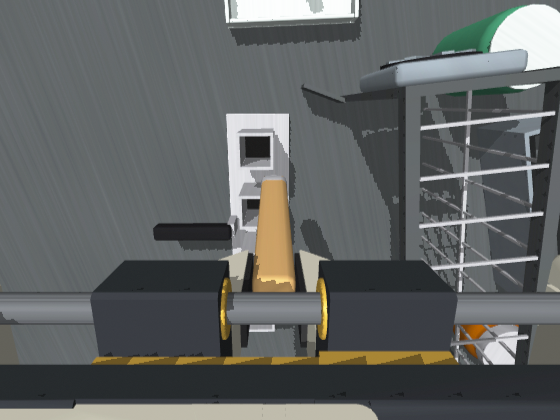

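```bash
cat >> hang.py <<'E'
# front face: by z bins, along -tool z
f=-R[:,2];f=f*[1,1,0];f/=np.linalg.norm(f);g=R[:,1]*[1,1,0];g/=np.linalg.norm(g)
q=(P-T)@f;gg=(P-T)@g;z=P[:,2]-T[2]
zs=[];qs=[]
for lo in np.arange(-.115,.01,.008):
    k=(z>=lo)&(z<lo+.008)&(abs(gg)<.006)
    if k.sum()>8: zs.append(z[k].mean());qs.append(np.median(q[k]))
cf=np.polyfit(zs,qs,1)
print('front: f=',np.round(f[:2],3),'tilt deg',round(np.degrees(np.arctan(-cf[0])),1),'axis offset along f at TCP',round(np.polyval(cf,0)-.0101,4),'at bottom(-.133)',round(np.polyval(cf,-.133)-.0101,4),'res',np.round(1000*(np.polyval(cf,zs)-qs),1), 'g med',round(np.median(gg),4))
b=T[:2]+f[:2]*(np.polyval(cf,-.133)-.0101)+g[:2]*np.median(gg);print('bottom xy',np.round(b,4))
E
python3 hang.py w11|tail -2
```

```text
0.   0. ] g med 0.0001
bottom xy [0.5696 0.1095]
```

```bash

python3 hang.py w11|tail -3;  python3 -c "
from h import *
plan(.558-.0036,.135-.0130,.225,-13)"
```

```text
front: f= [0.23  0.973] tilt deg 7.3 axis offset along f at TCP -0.0036 at bottom(-.133) 0.0135 res [ 0.1 -0.  -0.  -0.1  0.  -0.  -0.   0.   0.  -0.   0.   0.  -0.  -0.
  0.  -0. ] g med 0.0002
bottom xy [0.5697 0.1095]
cur [0.5664 0.0964 0.2519] ang -13.3 w 0.0201 F [ 0.6 -0.4  0.6] t 25.3 | tool x [-0.007 -0.023 -1.   ]
twist -0.005 (1 rows) shift [ 0.0264 -0.0174 -0.0229] n 1 per row [ 0.0264 -0.0174 -0.0229] q7 -0.76
```

drive_tool --pt "0.002 -0.005 -0.006 0 1" --pt "0.005 -0.006 -0.008 0 1" --pt "0.006 -0.004 -0.006 0 1" --pt "0.005 -0.002 -0.003 0 1"

```text
t: 25.67
position: [0.5558, 0.1244, 0.2346]
eef_rot: [[-0.003, 0.973, -0.232], [-0.022, -0.232, -0.972], [-1.0, 0.003, 0.022]]
force: [0.4, -0.1, -1.1]
grip_width: 0.0201
```

```bash
python3 hang.py w12|tail -3;python3 pl.py .5545 .122 .22 -13;  
```

```text
front: f= [0.231 0.973] tilt deg 7.4 axis offset along f at TCP -0.0039 at bottom(-.133) 0.0133 res [-0.  -0.  -0.   0.1  0.   0.   0.  -0.  -0.  -0.  -0.   0.  -0.   0.
  0.  -0. ] g med 0.0016
bottom xy [0.5594 0.1376]
cur [0.5568 0.1223 0.235 ] ang -13.5 w 0.0201 F [-0.9  0.1 -0.4] t 26.0 | tool x [-0.003 -0.023 -1.   ]
twist -0.009 (1 rows) shift [ 0.015  -0.0022  0.0004] n 1 per row [ 0.015  -0.0022  0.0004] q7 -0.83
```

drive_tool --pt "0.004 -0.002 0 0 1" --pt "0.008 0 0 0 1" --pt "0.009 0 0 0 1" --pt "0.009 0 0 0 1" --pt "0.008 0 -0.001 0 1" --pt "0.005 0 -0.001 0 1"

```text
t: 26.47
position: [0.5564, 0.1218, 0.1888]
eef_rot: [[-0.0, 0.971, -0.238], [-0.023, -0.238, -0.971], [-1.0, 0.005, 0.023]]
force: [-0.3, 0.3, 0.0]
grip_width: 0.0198
```

```bash
python3 hang.py w13|tail -3;python3 pl.py .5545 .122 .17 -13;  
```

```text
n 3842 axis [ 0.038  0.137 -0.99 ] below horiz deg 81.8 len 0.137 ends [0.557 0.124 0.208] [0.562 0.143 0.072] axis in tool [ 0.986  0.001 -0.165] TCP [0.5558 0.1217 0.1879] tx [-0.002 -0.023 -1.   ] w 0.0203 t 26.5
front: f= [0.238 0.971] tilt deg 7.4 axis offset along f at TCP -0.0033 at bottom(-.133) 0.0139 res [ 0. -0.  0. -0. -0.  0.  0.  0. -0. -0.  0.  0. -0.  0. -0. -0.] g med 0.0011
bottom xy [0.5602 0.1349]
cur [0.5573 0.1225 0.1909] ang -13.7 w 0.0196 F [-0.6  0.4 -1. ] t 26.8 | tool x [ 0.002 -0.023 -1.   ]
twist -0.013 (1 rows) shift [ 0.0209 -0.0027  0.0006] n 1 per row [ 0.0209 -0.0027  0.0006] q7 -0.87
```

View pics/w13.png

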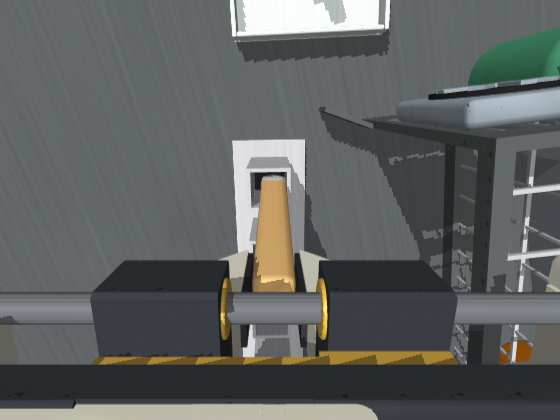

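drive_tool --pt "0.004 -0.002 -0.001 -0.01 1" --pt "0.006 0 -0.003 0 1" --pt "0.007 0 -0.003 0 1" --pt "0.007 0 -0.003 0 1" --pt "0.006 0 -0.002 0 1"

```text
t: 27.18
position: [0.5601, 0.1349, 0.1608]
eef_rot: [[0.007, 0.974, -0.228], [-0.023, -0.228, -0.974], [-1.0, 0.012, 0.02]]
force: [-0.1, -0.3, 0.5]
grip_width: 0.0201
```

```bash
python3 hang.py w14|tail -3;python3 pl.py .558 .138 .15 -13;  
```

```text
n 3301 axis [ 0.026  0.081 -0.996] below horiz deg 85.1 len 0.126 ends [0.561 0.138 0.179] [0.564 0.148 0.054] axis in tool [ 0.994 -0.003 -0.105] TCP [0.5593 0.1351 0.1595] tx [ 0.005 -0.023 -1.   ] w 0.02 t 27.2
front: f= [0.227 0.974] tilt deg 3.6 axis offset along f at TCP -0.0041 at bottom(-.133) 0.0043 res [-0.  -0.1  0.1  0.  -0.   0.   0.  -0.   0.   0.  -0.  -0.   0.  -0. ] g med 0.0012
bottom xy [0.5615 0.139 ]
cur [0.5602 0.1346 0.1618] ang -13.2 w 0.02 F [-0.2  0.  -1.8] t 27.5 | tool x [ 0.007 -0.023 -1.   ]
twist -0.003 (1 rows) shift [ 0.0117 -0.0031 -0.0031] n 1 per row [ 0.0117 -0.0031 -0.0031] q7 -0.91
```

View pics/w14.png

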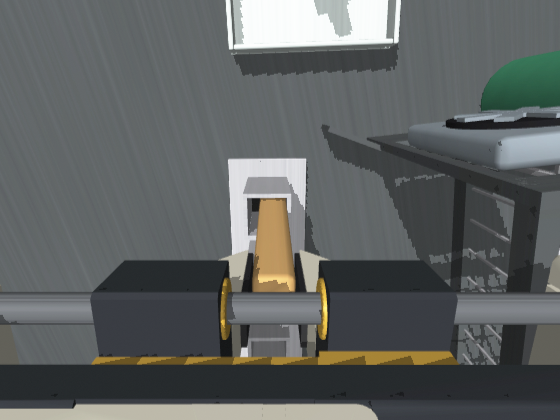

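drive_tool --pt "0.003 -0.002 -0.001 0 1" --pt "0.005 0 0 0 0.95"

```text
t: 27.65
position: [0.5596, 0.1361, 0.1548]
eef_rot: [[0.01, 0.973, -0.229], [-0.022, -0.228, -0.973], [-1.0, 0.015, 0.019]]
force: [0.4, 0.4, 0.1]
grip_width: 0.0199
```

```bash
python3 pl.py .558 .138 .153 -13;  
```

```text
cur [0.5594 0.1356 0.1544] ang -13.2 w 0.0198 F [ 0.6 -0.  -0.4] t 27.9 | tool x [ 0.009 -0.022 -1.   ]
twist -0.004 (1 rows) shift [ 0.0013 -0.0019 -0.0021] n 1 per row [ 0.0013 -0.0019 -0.0021] q7 -0.92
```

drive_tool --pt "0 0 0 0 0.5" --pt "0 0 0 0 0.3"

```text
t: 28.07
position: [0.5599, 0.1357, 0.1548]
eef_rot: [[0.01, 0.973, -0.229], [-0.022, -0.229, -0.973], [-1.0, 0.014, 0.019]]
force: [0.7, 0.1, 0.2]
grip_width: 0.0293
```

```bash
python3 pl.py .558 .138 .25 -13; python3 hang.py w15|tail -3; python3 -c "
from h import *
p=shot('scene');c=p['color'][100:300,200:460];cv2.imwrite('pics/s15.png',cv2.resize(c,None,fx=3,fy=3))"  
```

```text
cur [0.5597 0.1357 0.1547] ang -13.2 w 0.0488 F [ 0.3 -0.4  1.3] t 28.3 | tool x [ 0.009 -0.022 -1.   ]
twist -0.004 (1 rows) shift [-0.0953 -0.0009 -0.    ] n 3 per row [-0.0318 -0.0003 -0.    ] q7 -0.92
n 2891 axis [ 0.025  0.116 -0.993] below horiz deg 83.2 len 0.101 ends [0.562 0.141 0.161] [0.565 0.153 0.061] axis in tool [ 0.99  -0.016 -0.138] TCP [0.5597 0.1356 0.1547] tx [ 0.009 -0.022 -1.   ] w 0.0528 t 28.4
front: f= [0.229 0.973] tilt deg 3.9 axis offset along f at TCP -0.0009 at bottom(-.133) 0.0081 res [ 1.8  1.4  0.8  0.3 -0.2 -0.8 -1.4 -2.  -2.5 -3.  -3.6  3.1  6.1] g med 0.0013
bottom xy [0.5628 0.1433]
```

View pics/w15.png

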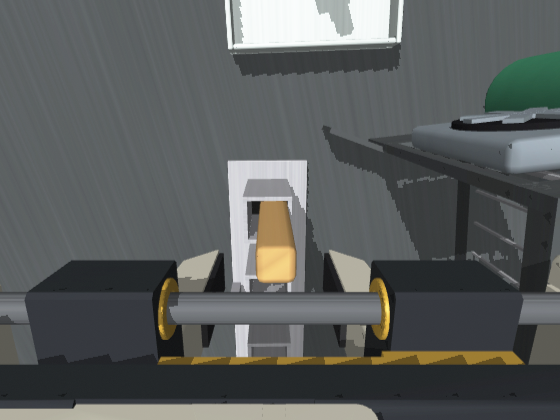

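View pics/s15.png

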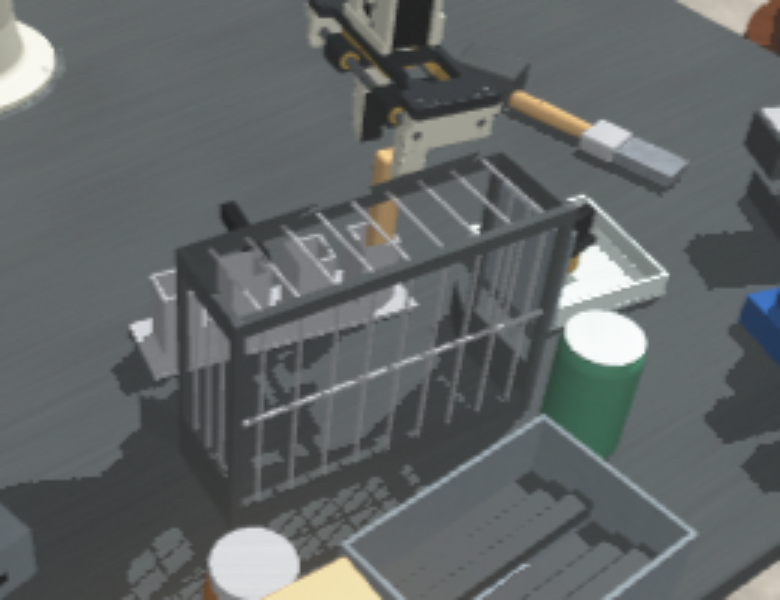

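drive_tool --pt "-0.005 0 0 0 0.3" --pt "-0.012 0 0 0 0.3" --pt "-0.018 0 0 0 0.3" --pt "-0.02 0 0 0 0" --pt "-0.02 0 0 0 0" --pt "-0.015 0 0 0 0" --pt "-0.008 0 0 0 0"

```text
t: 29.0
position: [0.557, 0.1383, 0.2591]
eef_rot: [[0.005, 0.974, -0.227], [-0.022, -0.227, -0.974], [-1.0, 0.01, 0.02]]
force: [0.9, -0.2, 0.8]
grip_width: 0.0869
```

```bash
python3 wood.py top t16;  python3 -c "
from h import *
plan(.5,-.22,.25,4)"; 
```

```text
[410, 128, 85, 28, 683] [ 0.746  -0.524   0.2534  0.0248] long dir 74.7 z 0.0223
[357, 221, 47, 11, 306] [ 0.5008 -0.3033  0.1349  0.0191] long dir 94.3 z 0.0186
[109, 234, 12, 33, 186] [0.4486 0.4723 0.0953 0.0199] long dir 11.9 z 0.0165
[348, 256, 47, 7, 315] [ 0.4055 -0.2735  0.1338  0.0179] long dir 88.7 z 0.0186
[421, 265, 14, 52, 365] [ 0.3122 -0.4327  0.1477  0.0216] long dir 5.4 z 0.0187
cur [0.5578 0.1388 0.2604] ang -13.1 w 0.0891 F [0.8 1.  1.5] t 29.1 | tool x [ 0.008 -0.022 -1.   ]
twist -0.299 (3 rows) shift [ 0.0177 -0.0827  0.3536] n 9 per row [ 0.002  -0.0092  0.0393] q7 -0.83
```

View pics/t16.png

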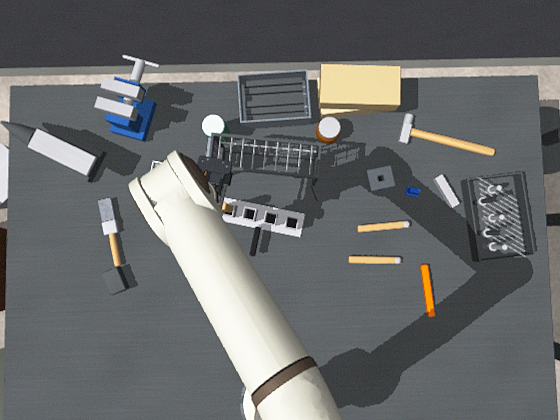

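drive_tool --pt "0 0 0.006 -0.05 0" --pt "0 0 0.012 -0.08 0" --pt "0 0 0.018 -0.08 0" --pt "0 -0.004 0.024 -0.06 0" --pt "0 -0.008 0.028 -0.03 0" --pt "0 -0.01 0.028 0 0" --pt "0 -0.01 0.028 0 0" --pt "0 -0.01 0.028 0 0" --pt "0 -0.008 0.028 0 0" --pt "0 -0.008 0.028 0 0" --pt "0.004 -0.008 0.028 0 0" --pt "0.01 -0.006 0.026 0 0" --pt "0.015 -0.005 0.022 0 0" --pt "0.018 -0.004 0.018 0 0" --pt "0.018 -0.002 0.013 0 0" --pt "0.015 0 0.008 0 0" --pt "0.01 0 0.004 0 0" --pt "0.005 0 0 0 0"

```text
t: 30.55
position: [0.4889, -0.2305, 0.1677]
eef_rot: [[0.009, 0.996, 0.09], [-0.022, 0.09, -0.996], [-1.0, 0.007, 0.022]]
force: [0.5, -0.3, 0.8]
grip_width: 0.0918
```

```bash
python3 pl.py .4965 -.2467 .1 4.3; python3 wood.py wrist w17; 
```

```text
cur [ 0.4909 -0.2285  0.1703] ang 5.4 w 0.092 F [0.9 0.3 0.5] t 30.8 | tool x [ 0.013 -0.023 -1.   ]
twist 0.019 (1 rows) shift [0.0708 0.0034 0.0169] n 2 per row [0.0354 0.0017 0.0084] q7 0.12
[164, 161, 26, 131, 2045] [ 0.4046 -0.2701  0.1268  0.0201] long dir 87.7 z 0.0201
[264, 202, 22, 90, 1839] [ 0.4987 -0.2812  0.0909  0.0196] long dir 94.5 z 0.0203
[138, 354, 21, 11, 179] [ 0.3782 -0.4205  0.0191  0.0104] long dir 169.4 z 0.018
```

View pics/w17.png

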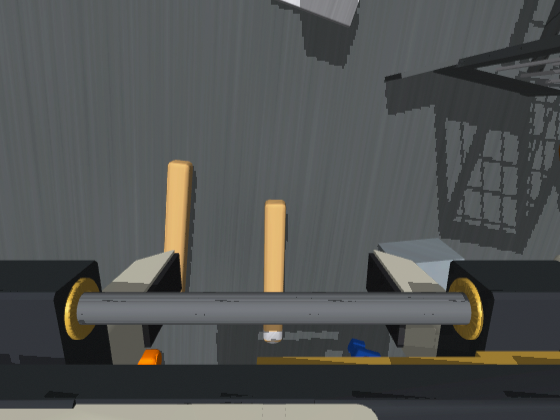

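drive_tool --pt "0.006 0.001 0.004 0.02 0" --pt "0.012 0.002 0.006 0 0" --pt "0.018 0.001 0.004 0 0" --pt "0.02 0 0.001 0 0" --pt "0.02 0 0 0 0" --pt "0.02 0 0 0 0" --pt "0.018 0 0 0 0" --pt "0.012 0 0 0 0" --pt "0.007 0 0 0 0"

```text
t: 31.6
position: [0.5053, -0.2515, 0.0333]
eef_rot: [[0.024, 0.997, 0.072], [-0.032, 0.072, -0.997], [-0.999, 0.021, 0.034]]
force: [0.0, -0.7, 0.1]
grip_width: 0.0917
```

```bash
python3 pl.py .4961 -.247 .004 4.4
```

```text
cur [ 0.5069 -0.2517  0.0363] ang 4.2 w 0.092 F [-0.6  0.8  0.1] t 31.9 | tool x [ 0.027 -0.033 -0.999]
twist -0.004 (1 rows) shift [ 0.0318 -0.0111 -0.0066] n 1 per row [ 0.0318 -0.0111 -0.0066] q7 -0.04
```

drive_tool --pt "0.004 -0.005 -0.003 0 0" --pt "0.008 -0.005 -0.003 0 0" --pt "0.008 -0.001 0 0 0" --pt "0.007 0 0 0 0" --pt "0.004 0 0 0 0"

```text
t: 32.27
position: [0.4981, -0.2489, 0.0067]
eef_rot: [[0.034, 0.997, 0.071], [-0.038, 0.072, -0.997], [-0.999, 0.031, 0.04]]
force: [0.2, -1.0, -0.2]
grip_width: 0.0914
```

```bash
python3 pl.py .4961 -.247 .005 4.4
```

```text
cur [ 0.499  -0.2489  0.0076] ang 4.2 w 0.0918 F [ 0.9 -0.3 -0.4] t 32.5 | tool x [ 0.035 -0.038 -0.999]
twist -0.004 (1 rows) shift [ 0.0024 -0.0029 -0.0022] n 1 per row [ 0.0024 -0.0029 -0.0022] q7 -0.08
```

drive_tool --pt "0.002 -0.003 -0.001 0 0.6" --pt "0 0 0 0 1" --force 10

```text
t: 32.68
position: [0.4965, -0.2482, 0.0058]
eef_rot: [[0.036, 0.997, 0.071], [-0.038, 0.073, -0.997], [-0.999, 0.033, 0.041]]
force: [0.4, 0.6, 0.3]
grip_width: 0.0829
```

```bash
for i in 1 2 3 4; do python3 pl.py .4961 -.247 .005 4.4 | head -1; done
```

```text
cur [ 0.4974 -0.2485  0.0062] ang 4.2 w 0.0632 F [ 0.1 -0.6 -0.8] t 32.9 | tool x [ 0.037 -0.039 -0.999]
cur [ 0.4973 -0.2484  0.0061] ang 4.2 w 0.0433 F [-0.2  0.6  0.8] t 33.2 | tool x [ 0.037 -0.039 -0.999]
cur [ 0.4973 -0.2484  0.0061] ang 4.2 w 0.0234 F [-0.6 -0.2 -0.4] t 33.4 | tool x [ 0.037 -0.039 -0.999]
cur [ 0.4972 -0.2484  0.0061] ang 4.2 w 0.0204 F [ 0.3  0.1 -0.3] t 33.7 | tool x [ 0.037 -0.039 -0.999]
```

drive_tool --pt "-0.005 0 0 0 1" --pt "-0.01 0 0 0 1" --pt "-0.014 0 0 0 1" --pt "-0.018 0 0 0 1" --pt "-0.02 0 0 0 1" --pt "-0.02 0 0 0 1" --pt "-0.02 0 0 0 1" --pt "-0.02 0 0 0 1" --pt "-0.02 0 0 0 1" --pt "-0.02 0 0 0 1" --pt "-0.02 0 0 0 1" --pt "-0.02 0 0 0 1" --pt "0.015 0 0 0 1" --pt "0.015 0 0 0 1" --pt "-0.025 0 0 0 1" --pt "-0.025 0 0 0 1" --force 3

```text
t: 35.02
position: [0.4847, -0.2343, 0.2528]
eef_rot: [[0.035, 0.996, 0.079], [-0.04, 0.08, -0.996], [-0.999, 0.032, 0.043]]
force: [1.2, 0.2, -0.0]
grip_width: 0.0198
```

```bash
python3 pl.py .51 -.04 .25 -13; python3 hang.py w18
```

```text
cur [ 0.4851 -0.2352  0.2525] ang 4.5 w 0.0197 F [ 0.3 -0.3 -1.2] t 35.3 | tool x [ 0.036 -0.042 -0.998]
twist 0.306 (3 rows) shift [-0.0047 -0.0197 -0.1957] n 5 per row [-0.0009 -0.0039 -0.0391] q7 0.2
n 1862 axis [-0.119  0.89  -0.44 ] below horiz deg 26.1 len 0.02 ends [ 0.486 -0.236  0.272] [ 0.483 -0.218  0.263] axis in tool [ 0.398 -0.063 -0.915] TCP [ 0.4849 -0.2351  0.2523] tx [ 0.036 -0.041 -0.999] w 0.0201 t 35.3
front: f= [-0.078  0.997] tilt deg -35.1 axis offset along f at TCP -0.0024 at bottom(-.133) -0.0958 res [-0.] g med 0.0
bottom xy [ 0.4924 -0.3306]hang.py:20: RankWarning: Polyfit may be poorly conditioned
  cf=np.polyfit(zs,qs,1)
```

View pics/w18.png

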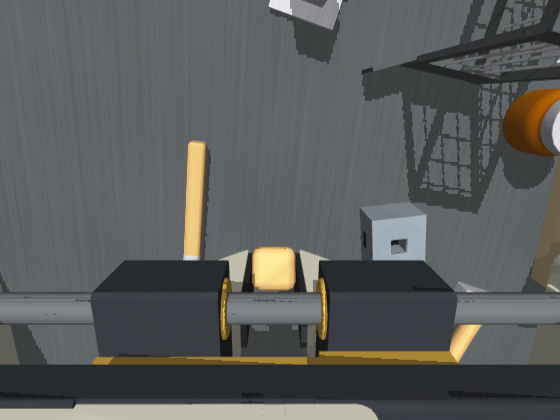

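drive_tool --pt "0.025 0 0 0 1" --pt "0.025 0 0 0 1" --pt "-0.025 0 0 0 1" --pt "-0.025 0 0 0 1" --pt "0.025 0 0 0 1" --pt "0.025 0 0 0 1" --pt "-0.025 0 0 0 1" --pt "-0.025 0 0 0 1" --pt "0.025 0 0 0 1" --pt "0.025 0 0 0 1" --pt "-0.025 0 0 0 1" --pt "-0.025 0 0 0 1" --pt "0.025 0 0 0 1" --pt "0.025 0 0 0 1" --pt "-0.025 0 0 0 1" --pt "-0.025 0 0 0 1"

```text
t: 36.65
position: [0.4704, -0.2299, 0.2204]
eef_rot: [[-0.003, 0.997, 0.079], [-0.007, 0.079, -0.997], [-1.0, -0.003, 0.007]]
force: [1.4, 0.2, -0.2]
grip_width: 0.0204
```

```bash
python3 pl.py .51 -.04 .25 -13; python3 hang.py w19; python3 -c "
from h import *
p=shot('scene','s19');c=p['color'][80:300,60:320];cv2.imwrite('pics/s19.png',cv2.resize(c,None,fx=3,fy=3)[:600])"
```

```text
cur [ 0.4712 -0.2311  0.2216] ang 4.5 w 0.0199 F [ 0.1 -0.  -0.5] t 36.9 | tool x [ 0.001 -0.011 -1.   ]
twist 0.305 (3 rows) shift [-0.0305 -0.0051 -0.1946] n 5 per row [-0.0061 -0.001  -0.0389] q7 0.19
n 3005 axis [-0.    -0.038 -0.999] below horiz deg 87.8 len 0.136 ends [ 0.471 -0.222  0.239] [ 0.471 -0.228  0.103] axis in tool [ 1.    -0.002  0.027] TCP [ 0.4711 -0.231   0.2215] tx [ 0.    -0.011 -1.   ] w 0.0198 t 37.0
front: f= [-0.078  0.997] tilt deg -7.7 axis offset along f at TCP 0.0036 at bottom(-.133) -0.0143 res [ 0.2 -0.  -0.1  0.  -0.1  0.   0.  -0.  -0.  -0.  -0.   0.  -0.1 -0.1
 -0.1  0.3] g med 0.0003
bottom xy [ 0.4725 -0.2452]
```

View pics/w19.png

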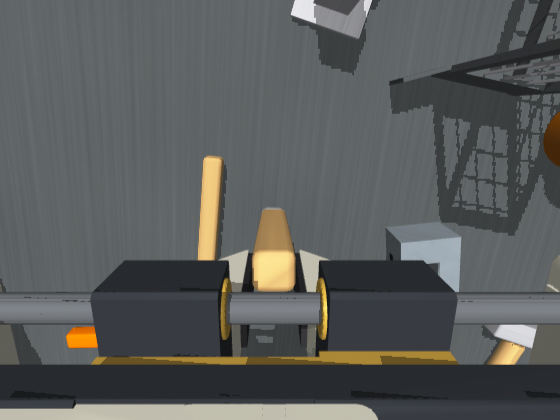

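View pics/s19.png

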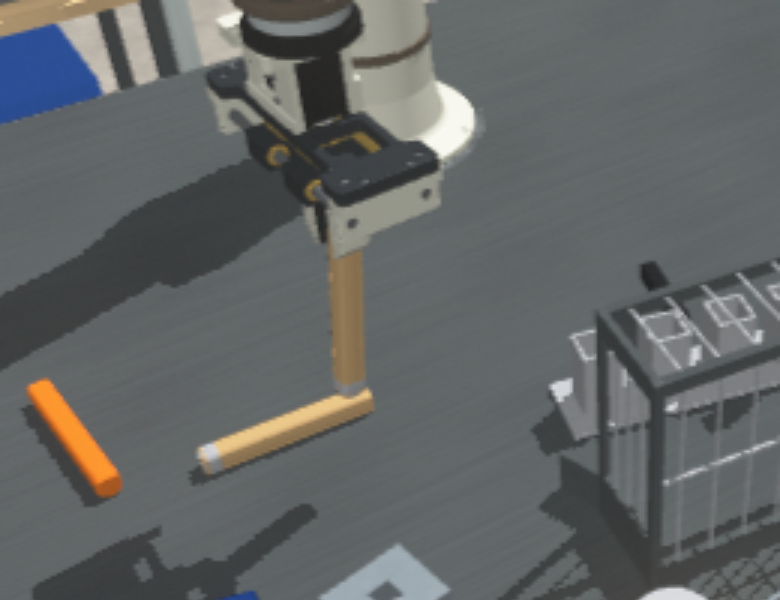

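```bash
python3 -c "
from h import *
plan(.520,-.029,.235,-13)"
```

```text
cur [ 0.4712 -0.2309  0.2216] ang 4.5 w 0.0199 F [-1.2 -0.9 -1.4] t 37.0 | tool x [ 0.    -0.011 -1.   ]
twist 0.305 (3 rows) shift [-0.0155  0.0022 -0.2076] n 6 per row [-0.0026  0.0004 -0.0346] q7 0.19
```

drive_tool --pt "-0.004 0 0 0.05 1" --pt "-0.005 0 0 0.09 1" --pt "-0.004 0 -0.004 0.09 1" --pt "-0.003 0 -0.01 0.06 1" --pt "0 0 -0.016 0.015 1" --pt "0 0 -0.022 0 1" --pt "0 0 -0.024 0 1" --pt "0 0 -0.024 0 1" --pt "0 0 -0.024 0 1" --pt "0 0 -0.024 0 1" --pt "0 0 -0.022 0 1" --pt "0 0 -0.016 0 1" --pt "0 0 -0.01 0 1" --pt "0 0 -0.004 0 1"

```text
t: 38.17
position: [0.5127, -0.0302, 0.2246]
eef_rot: [[-0.014, 0.969, -0.247], [-0.006, -0.247, -0.969], [-1.0, -0.012, 0.009]]
force: [-0.1, 0.6, -0.8]
grip_width: 0.0201
```

```bash
python3 pl.py .520 -.029 .235 -13; python3 hang.py w20; 
```

```text
cur [ 0.5125 -0.0337  0.2248] ang -14.6 w 0.0201 F [-1.2  0.2 -0.2] t 38.4 | tool x [-0.014 -0.007 -1.   ]
twist -0.027 (1 rows) shift [-0.0103  0.0061 -0.0062] n 1 per row [-0.0103  0.0061 -0.0062] q7 -0.52
n 3039 axis [-0.021 -0.028 -0.999] below horiz deg 88.0 len 0.136 ends [ 0.515 -0.025  0.242] [ 0.512 -0.029  0.107] axis in tool [ 1.    -0.002  0.022] TCP [ 0.5126 -0.0338  0.2249] tx [-0.014 -0.007 -1.   ] w 0.0196 t 38.5
front: f= [0.252 0.968] tilt deg -7.2 axis offset along f at TCP 0.0039 at bottom(-.133) -0.013 res [ 0.   0.  -0.  -0.   0.1 -0.   0.  -0.  -0.1 -0.1 -0.1 -0.1 -0.  -0.
 -0.1  0.3] g med 0.0003
bottom xy [ 0.5095 -0.0465]
```

View pics/w20.png

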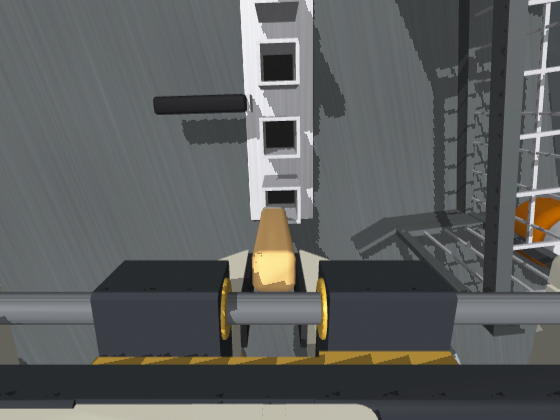

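```bash
cat > cups.py <<'E'
import sys
from h import *
p=shot(sys.argv[1],sys.argv[2]);W=cloud(p)
m=((W[...,2]>.066)&(W[...,2]<.076)).astype(np.uint8)
k,l,st,ce=cv2.connectedComponentsWithStats(m)
for i in range(1,k):
    if st[i,4]<40: continue
    P=W[l==i]
    (cx,cy),(w,h),a=cv2.minAreaRect(P[:,:2].astype(np.float32))
    if w<.06 and h<.06: print(st[i].tolist(),np.round([cx,cy,w,h],4),round(a,1))
E
python3 cups.py wrist w21
```

```text
[254, 0, 45, 6, 200] [0.5531 0.1188 0.0025 0.0347] 76.5
[256, 38, 44, 48, 699] [0.5433 0.0758 0.0352 0.0351] 77.2
[259, 117, 41, 42, 572] [0.5295 0.0163 0.0351 0.0347] 76.5
[262, 186, 39, 38, 417] [ 0.5161 -0.0431  0.0355  0.0349] 76.7
[404, 237, 12, 10, 60] [ 0.6245 -0.106   0.0099  0.0053] 29.4
[550, 245, 10, 10, 77] [ 0.7578 -0.1504  0.0104  0.0067] 87.6
```

drive_tool --pt "0 0.003 -0.002 -0.02 1" --pt "0.002 0.003 -0.003 0 1" --pt "0.004 0 0 0 1" --pt "0.005 0 0 0 1" --pt "0.004 0 0 0 1" --pt "0.002 0 0 0 1"

```text
t: 39.02
position: [0.5205, -0.0333, 0.2066]
eef_rot: [[-0.013, 0.972, -0.235], [-0.008, -0.235, -0.972], [-1.0, -0.011, 0.011]]
force: [-0.3, -0.8, 0.3]
grip_width: 0.0199
```

```bash
python3 pl.py .520 -.029 .2 -13; python3 hang.py w22; 
```

```text
cur [ 0.5209 -0.0331  0.2076] ang -13.6 w 0.02 F [ 0.7  0.5 -1.4] t 39.3 | tool x [-0.012 -0.008 -1.   ]
twist -0.010 (1 rows) shift [ 0.0075 -0.0018 -0.0038] n 1 per row [ 0.0075 -0.0018 -0.0038] q7 -0.53
n 3036 axis [-0.019 -0.031 -0.999] below horiz deg 87.9 len 0.176 ends [ 0.524 -0.025  0.225] [ 0.52  -0.03   0.049] axis in tool [ 1.    -0.002  0.024] TCP [ 0.521  -0.0331  0.2077] tx [-0.011 -0.009 -1.   ] w 0.0198 t 39.3
front: f= [0.235 0.972] tilt deg -7.3 axis offset along f at TCP 0.0038 at bottom(-.133) -0.0131 res [ 0.   0.1 -0.  -0.1  0.  -0.  -0.   0.   0.  -0.  -0.  -0.  -0.1 -0.1
 -0.1  0.3] g med 0.0002
bottom xy [ 0.5182 -0.046 ]
```

View pics/w22.png

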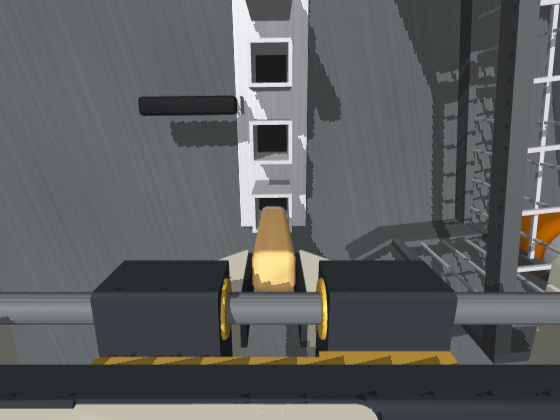

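drive_tool --pt "0 -0.002 -0.003 -0.01 1" --pt "0.005 0 0 0 1" --pt "0.006 0 0 0 1" --pt "0.006 0 0 0 1" --pt "0.004 0 0 0 1"

```text
t: 39.73
position: [0.5205, -0.0295, 0.1864]
eef_rot: [[-0.008, 0.975, -0.224], [-0.01, -0.224, -0.974], [-1.0, -0.006, 0.011]]
force: [-0.7, -0.6, -0.6]
grip_width: 0.0196
```

```bash
python3 pl.py .520 -.029 .16 -13; python3 hang.py w23; 
```

```text
cur [ 0.5209 -0.0294  0.1873] ang -13.0 w 0.0197 F [ 0.4 -0.4 -0.8] t 40.0 | tool x [-0.008 -0.009 -1.   ]
twist 0.001 (1 rows) shift [ 0.0273 -0.0008 -0.0004] n 1 per row [ 0.0273 -0.0008 -0.0004] q7 -0.55
n 3037 axis [-0.015 -0.032 -0.999] below horiz deg 88.0 len 0.147 ends [ 0.523 -0.021  0.205] [ 0.521 -0.026  0.058] axis in tool [ 1.    -0.003  0.024] TCP [ 0.5211 -0.0294  0.1875] tx [-0.007 -0.009 -1.   ] w 0.0198 t 40.0
front: f= [0.224 0.975] tilt deg -7.2 axis offset along f at TCP 0.0038 at bottom(-.133) -0.0131 res [ 0.   0.1 -0.   0.1 -0.   0.   0.  -0.1 -0.   0.  -0.1 -0.  -0.  -0.1
 -0.1  0.3] g med 0.0001
bottom xy [ 0.5183 -0.0422]
```

View pics/w23.png

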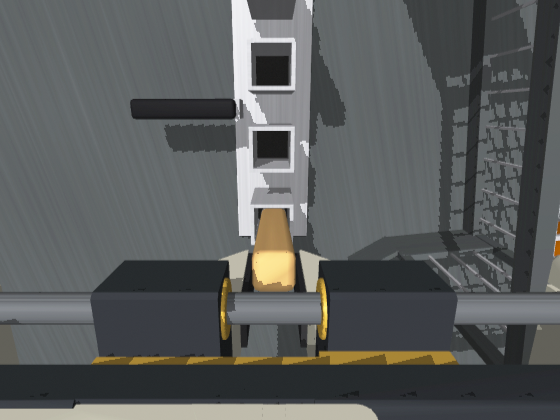

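drive_tool --pt "0.004 -0.001 0.001 0 1" --pt "0.006 -0.001 0.002 0 1" --pt "0.007 0 0.003 0 1" --pt "0.007 0 0.003 0 1" --pt "0.006 0 0.002 0 1"

```text
t: 40.45
position: [0.5176, -0.0406, 0.1568]
eef_rot: [[-0.003, 0.975, -0.224], [-0.01, -0.224, -0.975], [-1.0, -0.001, 0.011]]
force: [0.4, -0.3, -0.5]
grip_width: 0.0199
```

```bash
python3 pl.py .520 -.029 .15 -13; python3 hang.py w24; 
```

```text
cur [ 0.5181 -0.0398  0.1578] ang -12.9 w 0.0204 F [-0.3  0.6 -0.9] t 40.7 | tool x [-0.003 -0.01  -1.   ]
twist 0.002 (1 rows) shift [ 0.0077 -0.0006 -0.0111] n 1 per row [ 0.0077 -0.0006 -0.0111] q7 -0.56
n 3207 axis [ 0.003  0.01  -1.   ] below horiz deg 89.4 len 0.134 ends [ 0.52  -0.032  0.175] [ 0.521 -0.03   0.041] axis in tool [ 1.     0.    -0.021] TCP [ 0.5183 -0.0398  0.158 ] tx [-0.002 -0.01  -1.   ] w 0.0201 t 40.8
front: f= [0.223 0.975] tilt deg -4.8 axis offset along f at TCP 0.004 at bottom(-.133) -0.0071 res [ 0.   0.   0.   0.  -0.  -0.  -0.  -0.  -0.  -0.1 -0.  -0.  -0.  -0.
  0.2] g med 0.0
bottom xy [ 0.5167 -0.0467]
```

View pics/w24.png

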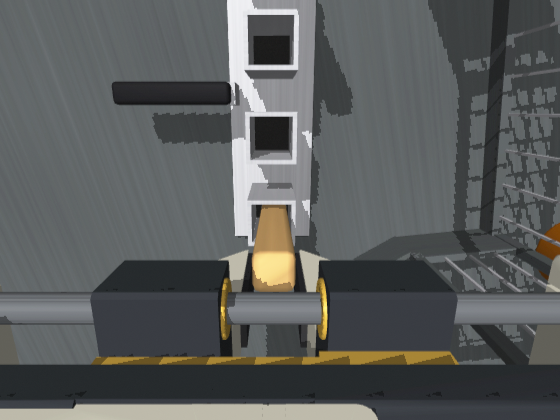

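drive_tool --pt "0.004 0 0.001 0 1" --pt "0.006 0 0.001 0 1" --pt "0.002 0 0 0 0.8" --pt "0 0 0 0 0.4" --pt "0 0 0 0 0.2"

```text
t: 41.17
position: [0.5187, -0.0417, 0.1458]
eef_rot: [[-0.0, 0.975, -0.223], [-0.01, -0.223, -0.975], [-1.0, 0.002, 0.01]]
force: [-1.0, 0.6, -0.4]
grip_width: 0.0289
```

```bash
python3 pl.py .520 -.029 .15 -13; python3 hang.py w25; 
```

```text
cur [ 0.519  -0.0416  0.1462] ang -12.9 w 0.0486 F [ 0.3 -0.   1.3] t 41.4 | tool x [ 0.001 -0.01  -1.   ]
twist 0.002 (1 rows) shift [-0.004  -0.0019 -0.0125] n 1 per row [-0.004  -0.0019 -0.0125] q7 -0.57
n 2925 axis [ 0.007  0.026 -1.   ] below horiz deg 88.5 len 0.127 ends [ 0.52 -0.04  0.16] [ 0.521 -0.037  0.034] axis in tool [ 0.999 -0.002 -0.037] TCP [ 0.519  -0.0417  0.1462] tx [ 0.001 -0.01  -1.   ] w 0.0527 t 41.5
front: f= [0.223 0.975] tilt deg 0.2 axis offset along f at TCP -0.0066 at bottom(-.133) -0.0061 res [ 0.4  0.2  0.2  0.   0.1 -0.  -0.1 -0.2 -0.2 -0.3 -0.4 -0.5 -0.6 -0.6
  2.2] g med 0.0011
bottom xy [ 0.5187 -0.0479]
```

drive_tool --pt "-0.004 0 0 0 0" --pt "-0.01 0 0 0 0" --pt "-0.016 0 0 0 0" --pt "-0.02 0 0 0 0" --pt "-0.018 0 0 0 0" --pt "-0.012 0 0 0 0" --pt "-0.006 0 0 0 0"

```text
t: 42.05
position: [0.5179, -0.0397, 0.2383]
eef_rot: [[-0.002, 0.975, -0.221], [-0.009, -0.221, -0.975], [-1.0, 0.0, 0.009]]
force: [0.1, 0.7, -0.1]
grip_width: 0.091
```

```bash
python3 pl.py .41 -.21 .15 -2; python3 wood.py top t26; python3 -c "
from h import *
shot('wrist','w26')"
```

```text
cur [ 0.5163 -0.0401  0.2351] ang -12.8 w 0.0916 F [-0.6 -0.   1. ] t 42.3 | tool x [-0.006 -0.009 -1.   ]
twist -0.188 (2 rows) shift [ 0.0872 -0.0998  0.1727] n 5 per row [ 0.0174 -0.02    0.0345] q7 -0.47
[410, 128, 85, 27, 684] [ 0.7458 -0.5227  0.2512  0.025 ] long dir 74.6 z 0.0225
[109, 234, 12, 33, 190] [0.4484 0.4723 0.095  0.0191] long dir 11.7 z 0.0169
[348, 256, 47, 7, 315] [ 0.4054 -0.2734  0.1338  0.018 ] long dir 88.6 z 0.0185
[421, 265, 14, 52, 366] [ 0.3121 -0.4329  0.1476  0.0222] long dir 5.6 z 0.0186
```

View pics/w26.png

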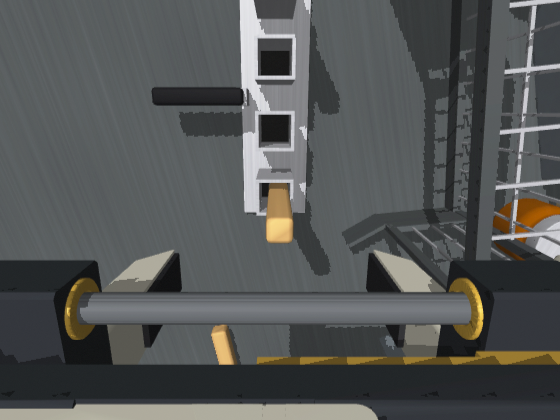

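```bash
python3 -c "
from h import *
plan(.4066,-.2175,.1,-1.8)"
```

```text
cur [ 0.5162 -0.04    0.2348] ang -12.8 w 0.092 F [0.8 0.1 0. ] t 42.4 | tool x [-0.006 -0.008 -1.   ]
twist -0.192 (2 rows) shift [ 0.137  -0.1031  0.1797] n 5 per row [ 0.0274 -0.0206  0.0359] q7 -0.47
```

drive_tool --pt "0 -0.003 0.005 -0.05 0" --pt "0 -0.006 0.01 -0.08 0" --pt "0 -0.01 0.016 -0.06 0" --pt "0 -0.012 0.021 0 0" --pt "0.003 -0.013 0.024 0 0" --pt "0.008 -0.013 0.024 0 0" --pt "0.014 -0.013 0.023 0 0" --pt "0.018 -0.012 0.02 0 0" --pt "0.02 -0.01 0.016 0 0" --pt "0.02 -0.006 0.01 0 0" --pt "0.018 -0.003 0.006 0 0" --pt "0.014 -0.001 0.003 0 0" --pt "0.009 0 0 0 0" --pt "0.004 0 0 0 0"

```text
t: 43.57
position: [0.3956, -0.2172, 0.0949]
eef_rot: [[-0.017, 1.0, -0.019], [0.003, -0.019, -1.0], [-1.0, -0.017, -0.003]]
force: [0.4, 0.3, 1.4]
grip_width: 0.0916
```

```bash
python3 pl.py .4066 -.2175 .05 -1.8; python3 wood.py wrist w27
```

```text
cur [ 0.3979 -0.2175  0.0974] ang -1.0 w 0.092 F [1.3 0.  0.7] t 43.8 | tool x [-0.013  0.    -1.   ]
twist 0.014 (1 rows) shift [ 0.0473  0.0094 -0.0003] n 2 per row [ 0.0237  0.0047 -0.0002] q7 0.02
[271, 205, 30, 87, 2286] [ 0.4055 -0.2394  0.066   0.0196] long dir 87.9 z 0.0202
[270, 325, 26, 32, 793] [ 0.4026 -0.3144  0.0312  0.0196] long dir 87.9 z 0.0203
```

View pics/w27.png

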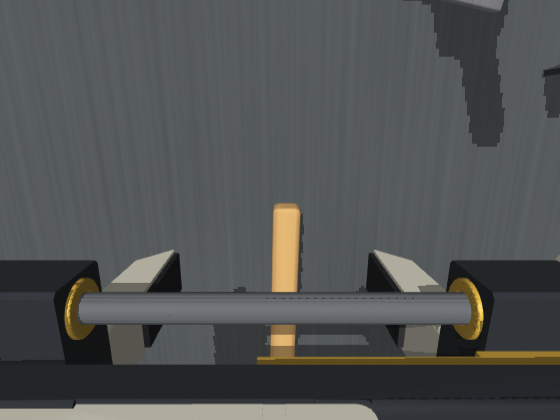

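drive_tool --pt "0.005 0.003 0 0.015 0" --pt "0.01 0.004 0 0 0" --pt "0.015 0.002 0 0 0" --pt "0.017 0 0 0 0" --pt "0.017 0 0 0 0" --pt "0.014 0 0 0 0" --pt "0.009 0 0 0 0" --pt "0.004 0 0 0 0"

```text
t: 44.53
position: [0.4146, -0.2207, 0.0071]
eef_rot: [[0.0, 1.0, -0.029], [-0.01, -0.029, -1.0], [-1.0, 0.0, 0.01]]
force: [0.7, 0.1, -0.2]
grip_width: 0.0917
```

```bash
python3 pl.py .4063 -.2174 .005 -2
```

```text
cur [ 0.4154 -0.2213  0.0088] ang -1.7 w 0.0921 F [ 0.8  0.3 -0.1] t 44.8 | tool x [ 0.002 -0.011 -1.   ]
twist 0.005 (1 rows) shift [ 0.0037 -0.0092 -0.0036] n 1 per row [ 0.0037 -0.0092 -0.0036] q7 -0.16
```

drive_tool --pt "0.001 -0.003 -0.002 0 0" --pt "0.002 -0.004 -0.002 0 0" --pt "0.001 -0.002 0 0 0.3" --pt "0 0 0 0 1" --force 10

```text
t: 45.12
position: [0.407, -0.2179, 0.0065]
eef_rot: [[0.005, 1.0, -0.03], [-0.013, -0.03, -0.999], [-1.0, 0.006, 0.013]]
force: [0.6, -0.2, 0.6]
grip_width: 0.0827
```

```bash
for i in 1 2 3 4; do python3 pl.py .4063 -.2174 .005 -2 | head -1; done
```

```text
cur [ 0.4079 -0.2179  0.0065] ang -1.7 w 0.0628 F [ 0.4  1.  -0.4] t 45.4 | tool x [ 0.006 -0.013 -1.   ]
cur [ 0.4078 -0.2178  0.0064] ang -1.7 w 0.0433 F [-0.2 -0.   0.3] t 45.6 | tool x [ 0.006 -0.013 -1.   ]
cur [ 0.4078 -0.2178  0.0064] ang -1.7 w 0.0232 F [0.3 0.3 0.8] t 45.9 | tool x [ 0.006 -0.013 -1.   ]
cur [ 0.4077 -0.2178  0.0064] ang -1.7 w 0.02 F [ 0.8 -0.1  0.5] t 46.1 | tool x [ 0.006 -0.013 -1.   ]
```

drive_tool --pt "-0.005 0 0 0 1" --pt "-0.01 0 0 0 1" --pt "-0.014 0 0 0 1" --pt "-0.018 0 0 0 1" --pt "-0.02 0 0 0 1" --pt "-0.02 0 0 0 1" --pt "-0.02 0 0 0 1" --pt "-0.02 0 0 0 1" --pt "-0.02 0 0 0 1" --pt "-0.02 0 0 0 1" --pt "-0.02 0 0 0 1" --pt "-0.02 0 0 0 1" --pt "0.025 0 0 0 1" --pt "0.025 0 0 0 1" --pt "-0.025 0 0 0 1" --pt "-0.025 0 0 0 1" --pt "0.025 0 0 0 1" --pt "0.025 0 0 0 1" --pt "-0.025 0 0 0 1" --pt "-0.025 0 0 0 1" --force 3

```text
t: 47.78
position: [0.4019, -0.2076, 0.2301]
eef_rot: [[-0.002, 1.0, -0.021], [-0.005, -0.021, -1.0], [-1.0, -0.002, 0.005]]
force: [0.8, -0.2, 0.0]
grip_width: 0.02
```

drive_tool --pt "0.025 0 0 0 1" --pt "0.025 0 0 0 1" --pt "-0.025 0 0 0 1" --pt "-0.025 0 0 0 1" --pt "0.025 0 0 0 1" --pt "0.025 0 0 0 1" --pt "-0.025 0 0 0 1" --pt "-0.025 0 0 0 1"

```text
t: 48.45
position: [0.4002, -0.204, 0.2321]
eef_rot: [[-0.005, 1.0, -0.017], [0.003, -0.017, -1.0], [-1.0, -0.005, -0.003]]
force: [0.8, -0.2, -0.1]
grip_width: 0.0199
```

```bash
python3 pl.py .529 .016 .235 -13; python3 hang.py w28
```

```text
cur [ 0.4007 -0.2057  0.2326] ang -1.1 w 0.0198 F [-0.2 -0.3 -0.2] t 48.7 | tool x [-0.003 -0.002 -1.   ]
twist 0.208 (2 rows) shift [-0.0033  0.0752 -0.2448] n 7 per row [-0.0005  0.0107 -0.035 ] q7 0.22
n 2911 axis [-0.004 -0.039 -0.999] below horiz deg 87.8 len 0.136 ends [ 0.401 -0.198  0.249] [ 0.401 -0.203  0.113] axis in tool [0.999 0.001 0.037] TCP [ 0.4005 -0.2055  0.2323] tx [-0.004 -0.002 -1.   ] w 0.02 t 48.8
front: f= [0.019 1.   ] tilt deg -7.6 axis offset along f at TCP 0.0027 at bottom(-.133) -0.015 res [-0.   0.2 -0.1  0.2 -0.  -0.  -0.1 -0.  -0.1 -0.1 -0.1 -0.1 -0.1 -0.1
 -0.1  0.5] g med 0.0004
bottom xy [ 0.4006 -0.2205]
```

View pics/w28.png

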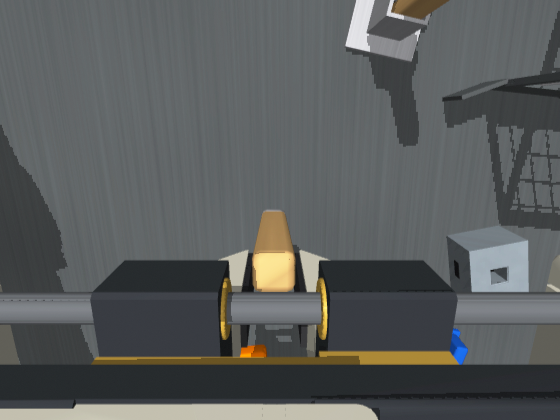

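drive_tool --pt "-0.003 0 -0.002 0.04 1" --pt "-0.005 -0.001 -0.006 0.08 1" --pt "-0.005 -0.003 -0.012 0.07 1" --pt "-0.003 -0.004 -0.018 0.02 1" --pt "0 -0.005 -0.022 0 1" --pt "0 -0.005 -0.024 0 1" --pt "0 -0.006 -0.024 0 1" --pt "0 -0.006 -0.024 0 1" --pt "0 -0.006 -0.024 0 1" --pt "0 -0.006 -0.024 0 1" --pt "0 -0.005 -0.022 0 1" --pt "0 -0.003 -0.016 0 1" --pt "0 0.002 -0.01 0 1" --pt "0 0.006 -0.005 0 1" --pt "0 0.01 -0.003 0 1" --pt "0 0.014 -0.003 0 1"

```text
t: 50.08
position: [0.4246, 0.0432, 0.2388]
eef_rot: [[-0.02, 0.972, -0.236], [-0.003, -0.236, -0.972], [-1.0, -0.019, 0.008]]
force: [0.4, -0.5, 0.1]
grip_width: 0.02
```

```bash
python3 -c "
from h import *
shot('wrist')
plan(.533,.031,.235,-13)"; python3 cups.py wrist w29;python3 hang.py w29b
```

```text
cur [0.4278 0.0427 0.2391] ang -13.8 w 0.02 F [ 3.  -1.1  0.4] t 50.1 | tool x [-0.017 -0.001 -1.   ]
twist -0.014 (1 rows) shift [ 0.0022  0.1052 -0.0122] n 3 per row [ 0.0007  0.0351 -0.0041] q7 -0.58
[374, 34, 44, 46, 676] [0.5567 0.1353 0.0353 0.0354] 77.5
[370, 110, 44, 41, 648] [0.5432 0.0759 0.0349 0.036 ] 77.7
[366, 177, 41, 38, 619] [0.5296 0.0164 0.0356 0.0358] 77.0
[363, 237, 39, 24, 414] [ 0.5174 -0.0377  0.0249  0.0355] 77.2
[492, 285, 14, 7, 64] [ 0.6246 -0.1057  0.0095  0.0055] 25.1
n 2959 axis [-0.022 -0.03  -0.999] below horiz deg 87.9 len 0.137 ends [0.429 0.051 0.255] [0.426 0.047 0.119] axis in tool [1.    0.006 0.029] TCP [0.4252 0.0432 0.2388] tx [-0.02  0.   -1.  ] w 0.02 t 50.2
front: f= [0.236 0.972] tilt deg -7.1 axis offset along f at TCP 0.0032 at bottom(-.133) -0.0135 res [ 0.2  0.  -0.   0.1 -0.1  0.  -0.  -0.  -0.1 -0.1 -0.  -0.1 -0.1 -0.2
 -0.2  0.6] g med 0.0015
bottom xy [0.4235 0.0298]
```

View pics/w29b.png

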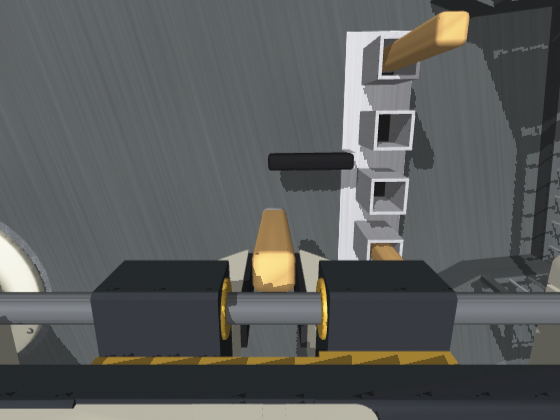

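drive_tool --pt "0 0.008 -0.001 0 1" --pt "0 0.016 -0.002 0 1" --pt "0 0.02 -0.003 0 1" --pt "0.001 0.02 -0.003 0 1" --pt "0.002 0.018 -0.001 0 1" --pt "0.002 0.012 0 0 1" --pt "0.002 0.006 0 0 1"

```text
t: 50.82
position: [0.5186, 0.0275, 0.2261]
eef_rot: [[-0.031, 0.972, -0.234], [-0.005, -0.234, -0.972], [-0.999, -0.029, 0.013]]
force: [-0.5, -0.8, -0.5]
grip_width: 0.0197
```

```bash
python3 pl.py .533 .031 .2 -13; python3 hang.py w30
```

```text
cur [0.5172 0.0283 0.2267] ang -13.5 w 0.0199 F [-0.1  0.1 -0.8] t 51.1 | tool x [-0.031 -0.006 -0.999]
twist -0.009 (1 rows) shift [ 0.0262  0.0156 -0.0065] n 1 per row [ 0.0262  0.0156 -0.0065] q7 -0.69
n 2991 axis [-0.033 -0.051 -0.998] below horiz deg 86.5 len 0.196 ends [0.52  0.036 0.243] [0.513 0.026 0.047] axis in tool [0.999 0.008 0.044] TCP [0.5174 0.0283 0.2268] tx [-0.031 -0.006 -1.   ] w 0.0199 t 51.1
front: f= [0.233 0.973] tilt deg -7.4 axis offset along f at TCP 0.003 at bottom(-.133) -0.0143 res [ 0.2  0.1  0.1  0.   0.1 -0.  -0.1 -0.1 -0.1 -0.1 -0.2 -0.2 -0.2 -0.2
 -0.2  0.8] g med -0.0
bottom xy [0.514  0.0143]
```

View pics/w30.png

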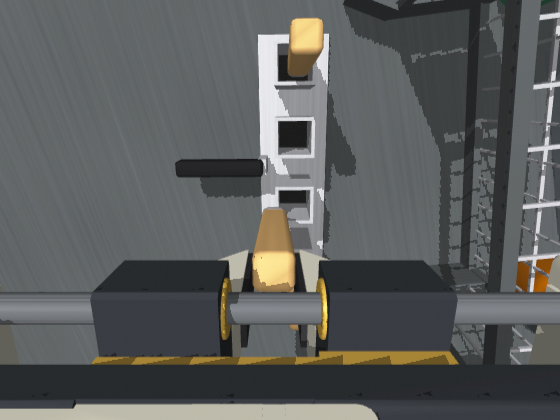

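drive_tool --pt "0 0.004 -0.001 0 1" --pt "0 0.006 -0.002 0 1" --pt "0.002 0.006 -0.002 0 1" --pt "0.004 0.003 -0.001 0 1" --pt "0.005 0 0 0 1" --pt "0.004 0 0 0 1" --pt "0.003 0 0 0 1"

```text
t: 51.7
position: [0.5383, 0.0298, 0.2081]
eef_rot: [[-0.028, 0.972, -0.232], [-0.008, -0.233, -0.973], [-1.0, -0.025, 0.015]]
force: [-0.5, 0.9, -0.1]
grip_width: 0.0202
```

```bash
cat >> hang.py <<'E'
b=b-g[:2]*np.median(gg)+g[:2]*(.133*(R[:,0]@g)); print('bottom via tool plane',np.round(b,4),'z',round(T[2]-.131,3))
E
python3 pl.py .533 .031 .2 -13; python3 hang.py w31|tail -5
```

```text
cur [0.5384 0.0298 0.209 ] ang -13.5 w 0.0197 F [-0.5  0.2 -0.2] t 52.0 | tool x [-0.027 -0.009 -1.   ]
twist -0.008 (1 rows) shift [ 0.0091 -0.0053 -0.0001] n 1 per row [ 0.0091 -0.0053 -0.0001] q7 -0.72
n 2990 axis [-0.029 -0.036 -0.999] below horiz deg 87.4 len 0.138 ends [0.541 0.037 0.225] [0.537 0.033 0.088] axis in tool [1.    0.004 0.027] TCP [0.5386 0.0298 0.2091] tx [-0.027 -0.009 -1.   ] w 0.0197 t 52.0
front: f= [0.232 0.973] tilt deg -7.4 axis offset along f at TCP 0.0029 at bottom(-.133) -0.0144 res [ 0.1  0.1  0.   0.1  0.  -0.  -0.1 -0.  -0.1 -0.2 -0.1 -0.2 -0.2 -0.2
 -0.3  1. ] g med -0.0
bottom xy [0.5352 0.0158]
bottom via tool plane [0.5321 0.0165] z 0.078
```

View pics/w31.png

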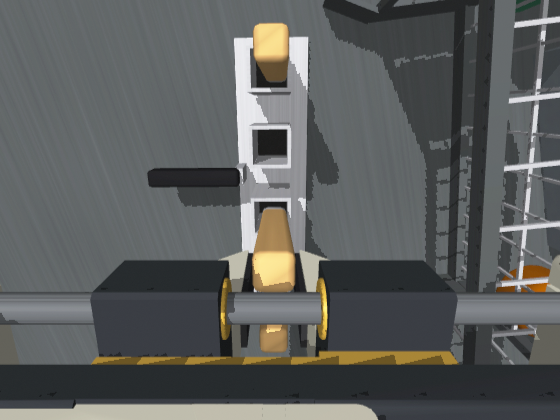

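Bottom is about 3 mm right of cup 1's axis; correct and go in.

drive_tool --pt "0 -0.003 0 0 1" --pt "0.005 0 0 0 1" --pt "0.006 0 0 0 1" --pt "0.006 0 0 0 1" --pt "0.004 0 0 0 1"

```text
t: 52.42
position: [0.5356, 0.0302, 0.188]
eef_rot: [[-0.024, 0.972, -0.233], [-0.009, -0.233, -0.972], [-1.0, -0.021, 0.015]]
force: [-0.3, 1.1, -1.2]
grip_width: 0.02
```

```bash
python3 pl.py .533 .031 .2 -13; python3 hang.py w32|tail -5
```

```text
cur [0.5361 0.0305 0.1889] ang -13.5 w 0.0197 F [-0.4 -1.2 -1.2] t 52.7 | tool x [-0.023 -0.009 -1.   ]
twist -0.008 (1 rows) shift [-0.011  -0.0033  0.0004] n 1 per row [-0.011  -0.0033  0.0004] q7 -0.74
n 2986 axis [-0.025 -0.036 -0.999] below horiz deg 87.5 len 0.14 ends [0.539 0.038 0.206] [0.535 0.033 0.065] axis in tool [1.    0.004 0.027] TCP [0.5362 0.0305 0.1891] tx [-0.023 -0.009 -1.   ] w 0.0202 t 52.7
front: f= [0.233 0.972] tilt deg -7.4 axis offset along f at TCP 0.003 at bottom(-.133) -0.0144 res [ 0.2  0.   0.1  0.   0.   0.  -0.  -0.  -0.2 -0.1 -0.2 -0.1 -0.1 -0.2
 -0.2  0.8] g med 0.0001
bottom xy [0.5329 0.0165]
bottom via tool plane [0.5302 0.0172] z 0.058
```

View pics/w32.png

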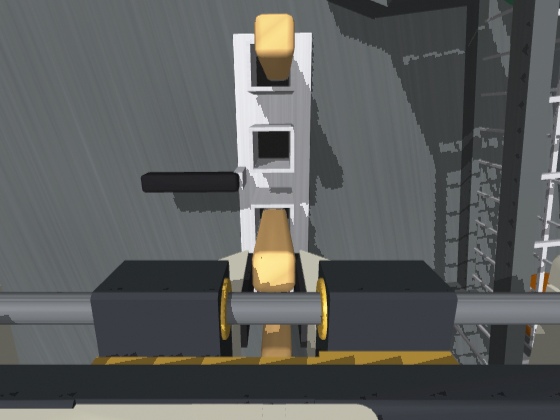

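drive_tool --pt "0.004 0 0.001 0 1" --pt "0.006 0 0.002 0 1" --pt "0.007 0 0.003 0 1" --pt "0.007 0 0.003 0 1" --pt "0.006 0 0.002 0 1"

```text
t: 53.13
position: [0.5343, 0.0193, 0.1584]
eef_rot: [[-0.019, 0.972, -0.232], [-0.009, -0.233, -0.973], [-1.0, -0.016, 0.013]]
force: [-0.6, 0.5, -0.8]
grip_width: 0.0199
```

```bash
python3 pl.py .533 .031 .2 -13; python3 hang.py w33|tail -5
```

```text
cur [0.5347 0.0201 0.1594] ang -13.4 w 0.0202 F [ 0.9 -0.1 -0. ] t 53.4 | tool x [-0.018 -0.009 -1.   ]
twist -0.007 (1 rows) shift [-0.0406 -0.0048 -0.0098] n 2 per row [-0.0203 -0.0024 -0.0049] q7 -0.75
n 3158 axis [-0.012  0.012 -1.   ] below horiz deg 89.0 len 0.134 ends [0.537 0.028 0.176] [0.535 0.029 0.042] axis in tool [ 1.     0.001 -0.022] TCP [0.5349 0.0202 0.1596] tx [-0.018 -0.009 -1.   ] w 0.0197 t 53.4
front: f= [0.232 0.973] tilt deg -4.7 axis offset along f at TCP 0.0031 at bottom(-.133) -0.0078 res [ 0.1  0.1  0.1  0.  -0.  -0.1 -0.1 -0.  -0.1 -0.1 -0.1 -0.1 -0.1 -0.2
  0.6] g med 0.0001
bottom xy [0.5331 0.0126]
bottom via tool plane [0.5311 0.013 ] z 0.029
```

View pics/w33.png

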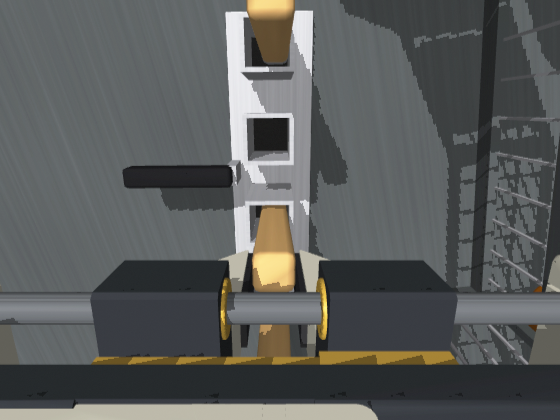

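drive_tool --pt "0.004 0 0.002 0 1" --pt "0.005 0 0.001 0 1" --pt "0.001 0 0 0 0.8" --pt "0 0 0 0 0.4" --pt "0 0 0 0 0.2"

```text
t: 53.85
position: [0.5348, 0.0174, 0.1497]
eef_rot: [[-0.016, 0.973, -0.231], [-0.009, -0.232, -0.973], [-1.0, -0.013, 0.012]]
force: [-0.7, 0.5, 0.1]
grip_width: 0.0292
```

```bash
python3 pl.py .520 -.029 .15 -13; python3 hang.py w34|tail -5
```

```text
cur [0.5349 0.0175 0.1499] ang -13.4 w 0.0488 F [-0.2  0.7  1. ] t 54.1 | tool x [-0.015 -0.009 -1.   ]
twist -0.007 (1 rows) shift [ 0.0005 -0.0041  0.0486] n 2 per row [ 0.0003 -0.002   0.0243] q7 -0.76
n 2955 axis [ 0.011  0.041 -0.999] below horiz deg 87.6 len 0.127 ends [0.534 0.019 0.16 ] [0.535 0.024 0.034] axis in tool [ 0.998  0.014 -0.054] TCP [0.5349 0.0175 0.1499] tx [-0.015 -0.009 -1.   ] w 0.0525 t 54.1
front: f= [0.231 0.973] tilt deg 0.6 axis offset along f at TCP -0.0066 at bottom(-.133) -0.0052 res [ 0.6  0.4  0.3  0.2  0.  -0.1 -0.2 -0.3 -0.5 -0.6 -0.7 -0.8 -1.  -1.1
  3.8] g med -0.0016
bottom xy [0.5321 0.0128]
bottom via tool plane [0.532  0.0128] z 0.019
```

drive_tool --pt "-0.004 0 0 0 0" --pt "-0.01 0 0 0 0" --pt "-0.016 0 0 0 0" --pt "-0.02 0 0 0 0" --pt "-0.018 0 0 0 0" --pt "-0.012 0 0 0 0" --pt "-0.006 0 0 0 0"

```text
t: 54.73
position: [0.5352, 0.019, 0.2417]
eef_rot: [[-0.018, 0.973, -0.23], [-0.008, -0.23, -0.973], [-1.0, -0.016, 0.012]]
force: [0.6, -0.8, 0.2]
grip_width: 0.0911
```

```bash
python3 pl.py .44 .068 .2 -103; python3 wood.py top t35; python3 -c "
from h import *
p=shot('wrist','w35');p=shot('scene','s35')"
```

```text
cur [0.5337 0.0184 0.2386] ang -13.3 w 0.0921 F [-0.5  0.2 -0.3] t 55.0 | tool x [-0.022 -0.008 -1.   ]
twist -1.576 (14 rows) shift [ 0.0402  0.0278 -0.1016] n 3 per row [ 0.0134  0.0093 -0.0339] q7 -0.67
[410, 128, 85, 28, 687] [ 0.7457 -0.5228  0.2511  0.0254] long dir 74.5 z 0.0223
[109, 234, 12, 33, 197] [0.4484 0.473  0.0953 0.0196] long dir 11.4 z 0.0171
[420, 265, 15, 52, 365] [ 0.3129 -0.4333  0.1466  0.0214] long dir 6.1 z 0.0188
```

View pics/w35.png

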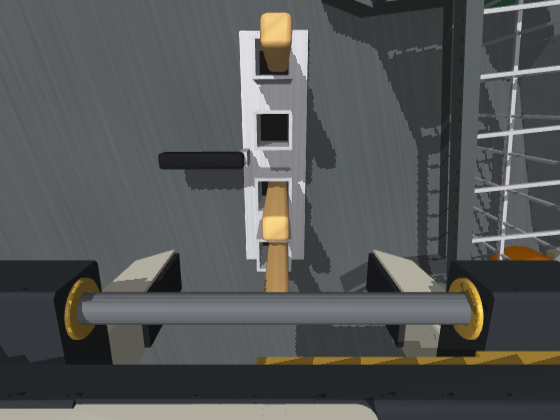

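View pics/s35.png

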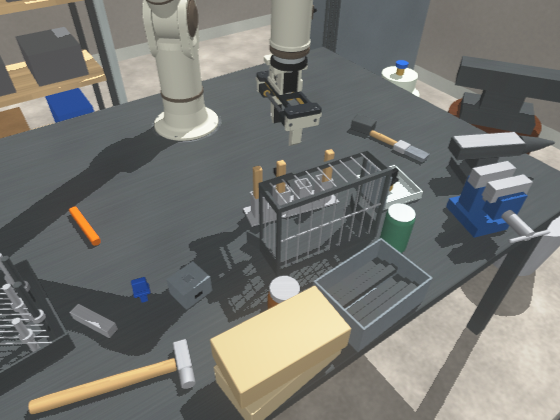

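View pics/t35.png

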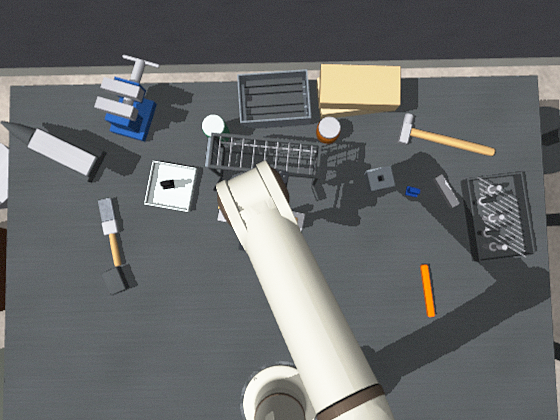

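drive_tool --pt "0 -0.006 0 0 0" --pt "0 -0.012 0 0 0" --pt "0 -0.018 0 0 0" --pt "0 -0.02 0 -0.04 0" --pt "0 -0.02 0 -0.08 0" --pt "0 -0.014 0 -0.12 0" --pt "0 -0.006 0 -0.12 0" --pt "0 0 0 -0.12 0" --pt "0 0 0 -0.12 0" --pt "0 0 0 -0.12 0" --pt "0 0 0 -0.12 0" --pt "0 0 0 -0.12 0" --pt "0 0 0 -0.12 0" --pt "0 0 0 -0.12 0" --pt "0 0 0 -0.12 0" --pt "0 0 0 -0.12 0" --pt "0 0 0 -0.12 0" --pt "0 0 0 -0.08 0" --pt "0 0 0 -0.04 0"

```text
t: 56.72
position: [0.4204, 0.039, 0.2312]
eef_rot: [[-0.042, 0.05, 0.998], [-0.012, 0.999, -0.05], [-0.999, -0.014, -0.041]]
force: [0.5, -0.9, -0.3]
grip_width: 0.0921
```

```bash
python3 pl.py .4389 .0685 .15 77; python3 -c "
from h import *
p=shot('wrist','w36');W=cloud(p)
W=np.where(np.isnan(W),0,W)
m=((W[...,2]>.195)&(W[...,2]<.22)&(W[...,0]>.55)).astype(np.uint8)
P=W[m>0];print(len(P))
if len(P)>50: print('cage',cv2.minAreaRect(P[:,:2].astype(np.float32)))
m=((abs(W[...,2]-.049)<.006)&(W[...,0]<.53)&(W[...,0]>.38)).astype(np.uint8)
k,l,st,ce=cv2.connectedComponentsWithStats(m)
i=1+np.argmax(st[1:,4]);P=W[l==i];print('stalk',st[i],cv2.minAreaRect(P[:,:2].astype(np.float32)))
"; python3 cups.py wrist w36b
```

```text
cur [0.4209 0.0389 0.2316] ang 86.8 w 0.0917 F [-0.6  0.1  0.8] t 57.0 | tool x [-0.041 -0.013 -0.999]
twist 0.171 (2 rows) shift [0.0804 0.0346 0.0138] n 3 per row [0.0268 0.0115 0.0046] q7 0.88
0
stalk [ 287  199   30   80 1258] ((0.4655361473560333, 0.06252644956111908), (0.016276519745588303, 0.08430920541286469), 77.06446838378906)
[184, 279, 37, 13, 231] [ 0.5044 -0.0402  0.035   0.012 ] 77.9
[299, 325, 37, 12, 232] [0.5542 0.0737 0.0356 0.014 ] 76.5
[356, 325, 22, 19, 191] [0.5612 0.1241 0.0157 0.0222] 78.1
```

View pics/w36.png

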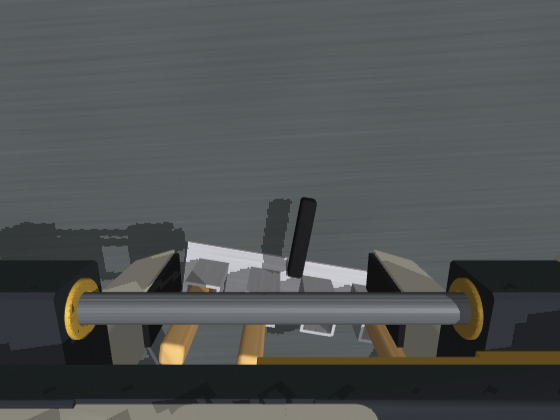

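drive_tool --pt "0 0 0 0.06 0" --pt "0.004 0.004 0.002 0.07 0" --pt "0.008 0.008 0.003 0.04 0" --pt "0.012 0.01 0.004 0 0" --pt "0.016 0.008 0.003 0 0" --pt "0.016 0.004 0.001 0 0" --pt "0.012 0 0 0 0" --pt "0.008 0 0 0 0" --pt "0.004 0 0 0 0"

```text
t: 57.82
position: [0.4405, 0.0687, 0.1485]
eef_rot: [[-0.036, 0.241, 0.97], [-0.015, 0.97, -0.242], [-0.999, -0.023, -0.031]]
force: [-0.6, 0.2, 0.1]
grip_width: 0.0917
```

```bash
python3 pl.py .4389 .0685 .023 77.06
```

```text
cur [0.4416 0.0687 0.15  ] ang 76.0 w 0.0918 F [ 0.7  0.6 -0.7] t 58.1 | tool x [-0.034 -0.015 -0.999]
twist -0.018 (1 rows) shift [0.127  0.0019 0.0012] n 4 per row [0.0318 0.0005 0.0003] q7 0.56
```

drive_tool --pt "0.005 0 0 -0.01 0" --pt "0.01 0.001 0 -0.005 0" --pt "0.014 0.001 0 0 0" --pt "0.016 0 0.001 0 0" --pt "0.016 0 0 0 0" --pt "0.016 0 0 0 0" --pt "0.014 0 0 0 0" --pt "0.012 0 0 0 0" --pt "0.008 0 0 0 0" --pt "0.004 0 0 0 0"

```text
t: 58.9
position: [0.4428, 0.0674, 0.0287]
eef_rot: [[-0.026, 0.228, 0.973], [-0.015, 0.973, -0.229], [-1.0, -0.02, -0.022]]
force: [0.5, 0.3, -0.4]
grip_width: 0.092
```

```bash
python3 pl.py .4389 .0685 .023 77.06
```

```text
cur [0.444  0.0677 0.0305] ang 76.8 w 0.0917 F [ 0.5  0.7 -0.3] t 59.1 | tool x [-0.024 -0.015 -1.   ]
twist -0.005 (1 rows) shift [ 0.0076 -0.0002 -0.005 ] n 1 per row [ 0.0076 -0.0002 -0.005 ] q7 0.38
```

drive_tool --pt "0.003 0 -0.003 -0.005 0" --pt "0.004 0 -0.002 0 0.3" --pt "0.001 0 0 0 1" --force 12

```text
t: 59.4
position: [0.4404, 0.0688, 0.0238]
eef_rot: [[-0.02, 0.224, 0.974], [-0.015, 0.974, -0.224], [-1.0, -0.019, -0.016]]
force: [0.0, 0.2, 0.5]
grip_width: 0.0828
```

```bash
for i in 1 2 3 4; do python3 pl.py .4447 .0493 .022 83.2 ; done; python3 cups.py wrist w37; 
```

```text
cur [0.4409 0.0689 0.024 ] ang 77.0 w 0.063 F [ 0.6 -0.3  0.5] t 59.6 | tool x [-0.019 -0.014 -1.   ]
twist -0.108 (1 rows) shift [ 0.0022 -0.019   0.0061] n 1 per row [ 0.0022 -0.019   0.0061] q7 0.36
cur [0.4408 0.0689 0.0239] ang 77.0 w 0.0429 F [-0.2  0.3 -0. ] t 59.9 | tool x [-0.02  -0.014 -1.   ]
twist -0.108 (1 rows) shift [ 0.0021 -0.019   0.0062] n 1 per row [ 0.0021 -0.019   0.0062] q7 0.36
cur [0.4407 0.0689 0.0239] ang 77.0 w 0.023 F [0.3 0.5 0.1] t 60.1 | tool x [-0.02  -0.014 -1.   ]
twist -0.108 (1 rows) shift [ 0.0021 -0.019   0.0063] n 1 per row [ 0.0021 -0.019   0.0063] q7 0.36
cur [0.4407 0.0686 0.0239] ang 77.0 w 0.0161 F [-0.9 -0.7  1.6] t 60.4 | tool x [-0.02  -0.015 -1.   ]
twist -0.108 (1 rows) shift [ 0.0021 -0.0186  0.0063] n 1 per row [ 0.0021 -0.0186  0.0063] q7 0.36
[244, 325, 9, 32, 204] [0.4438 0.0593 0.0024 0.0133] 77.2
[295, 325, 9, 32, 205] [0.4475 0.0773 0.0025 0.0136] 76.9
```

View pics/w37.png

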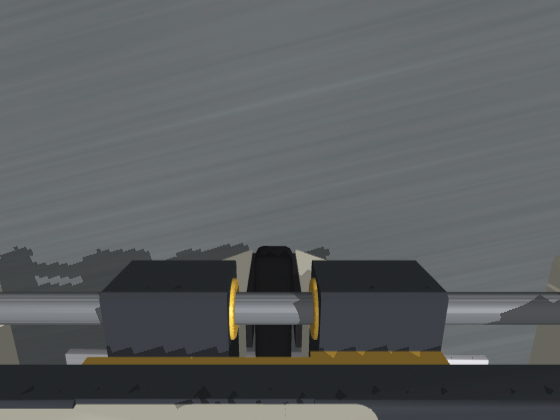

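```bash
python3 -c "
import numpy as np
for n in ['top0','scene0']:
    W=np.load(n+'.npy');W=np.where(np.isnan(W),0,W)
    m=(W[...,2]>.2)&(W[...,2]<.216)&(W[...,0]>.6)&(W[...,0]<.8)&(abs(W[...,1]-.02)<.2)
    P=W[m][:,:2]-[.683,.021];a=np.radians(-6.8);c=np.array([np.cos(a),np.sin(a)]);d=np.array([-np.sin(a),np.cos(a)])
    X=P@c;Y=P@d
    print(n,len(P)); print(np.histogram(X,np.arange(-.06,.061,.004))[0]);print(np.histogram(Y,np.arange(-.152,.153,.004))[0])
    # front and back rails
    for lo,hi in [(-.055,-.035),(.035,.055)]:
        k=(X>lo)&(X<hi);f=np.polyfit(Y[k],X[k],1);print('rail',k.sum(),'slope deg',np.degrees(f[0]),'x at 0',f[1],X[k].min(),X[k].max())
    for lo,hi in [(-.15,-.12),(.12,.15)]:
        k=(Y>lo)&(Y<hi)&(abs(X)<.03);print('side',Y[k].min(),Y[k].max(),np.median(Y[k]))
"

```

```text
top0 1229
[  0   0   0  82 177 151  23  20  25  22  19  18  22  23  20  25  24  15
  23  18  24  25  21  19 199 171  63   0   0   0]
[ 0  0  0 35 57 17 10 14 15 32 15  8 15 13 11 16 30 14 11 13 14  9 16 32
 13 14 10 16  9 13 25 22 15  8 14 10 12 14 33 16 10 12 10 11 15 37 13 13
  9 12 11 15 37 11 12 14 10 14 11 29 24 10 12 11 12 12 20 32 11 12 13 57
 55  1  0  0]
rail 415 slope deg 0.06926652428784069 x at 0 -0.041011065273777576 -0.045367938331932804 -0.03505574698760792
rail 436 slope deg 0.03483987167254894 x at 0 0.040603721247200214 0.03510389690100496 0.045919610114874054
side -0.1382145798827517 -0.13194949231505174 -0.1349934035657754
side 0.13297809724367138 0.14000160847311177 0.13584248361319173
scene0 2032
[  0   0   0  50 139 422  78  37  26  32  30  36  32  38  28  32  31  34
  32  41  33  37  33  33 136 271 371   0   0   0]
[  0   0   0 103  71  24  24  26  23  56  20  25  25  22  21  25  55  25
  22  23  21  21  22  50  30  21  19  25  23  20  33  44  23  20  23  23
  23  21  54  15  24  23  20  22  19  50  16  25  15  19  22  22  43  27
  21  17  21  23  18  30  38  15  21  18  24  13  24  48  16  21  18 111
  49  18   0   0]
rail 658 slope deg 0.1046925741964696 x at 0 -0.0389759089420936 -0.04695706996507623 -0.03501279444374454
rail 787 slope deg 0.07402601718862274 x at 0 0.0429690844203846 0.03515137560150217 0.047191752712852336
side -0.13821170396712776 -0.130502644252405 -0.13643804937553888
side 0.1315444942299069 0.14227611510565172 0.13536180651535576
```

drive_tool --pt "0 -0.002 0.001 -0.012 1" --pt "0 -0.003 0.001 -0.018 1" --pt "0 -0.003 0.001 -0.018 1" --pt "0 -0.003 0.001 -0.018 1" --pt "0 -0.003 0.001 -0.018 1" --pt "0 -0.003 0.001 -0.016 1" --pt "0 -0.002 0.001 -0.01 1"

```text
t: 61.03
position: [0.4424, 0.0509, 0.0238]
eef_rot: [[-0.022, 0.102, 0.995], [-0.009, 0.995, -0.102], [-1.0, -0.011, -0.021]]
force: [-2.1, 3.0, 0.6]
grip_width: 0.0158
```

```bash
python3 pl.py .4467 .0495 .024 83.2; python3 -c "
from h import *
shot('scene','s38')"; python3 cups.py top t38
```

```text
cur [0.4425 0.0506 0.0239] ang 84.0 w 0.0163 F [-3.3  1.   3.5] t 61.3 | tool x [-0.022 -0.01  -1.   ]
twist 0.015 (1 rows) shift [-0.0002 -0.0006  0.0043] n 1 per row [-0.0002 -0.0006  0.0043] q7 0.51
[160, 180, 11, 6, 41] [0.6361 0.3097 0.013  0.029 ] 7.8
[244, 207, 13, 13, 42] [0.5441 0.0711 0.0338 0.034 ] 88.6
```

View pics/t38.png

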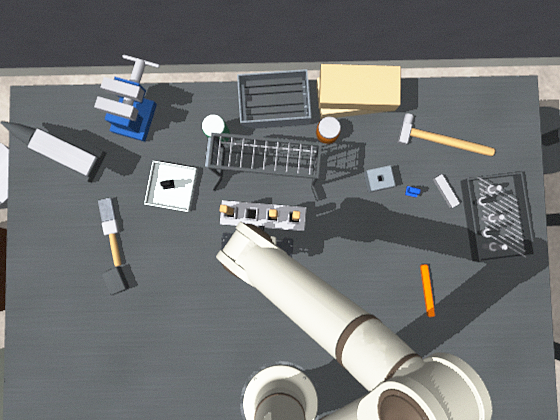

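View pics/s38.png

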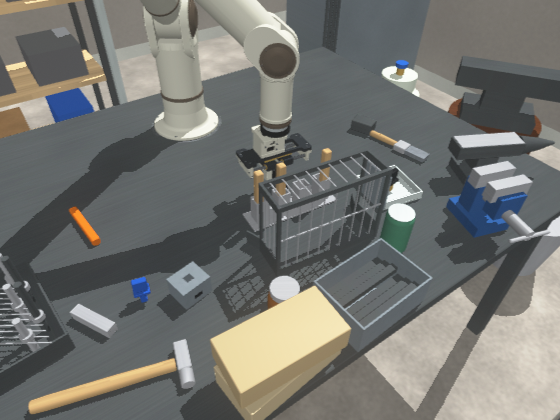

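```bash
cat > plate.py <<'E'
from h import *
import sys
p=shot('top',sys.argv[1]);W=cloud(p);W=np.where(np.isnan(W),0,W);c=p['color'].astype(int)
ro=W[200:240,200:320] 
m=(c.min(-1)>150)&(W[...,2]<.03)&(W[...,2]>-.01)&(abs(W[...,0]-.6)<.16)&(W[...,1]>-.12)&(W[...,1]<.19)
m=m.astype(np.uint8)
P=W[m>0];r=cv2.minAreaRect(P[:,:2].astype(np.float32));print('plate',len(P),r)
# front (-x) edge fit: for each column, max row
cols=[];pts=[]
ys=np.arange(-.09,.15,.006)
for y in ys:
    k=abs(P[:,1]-y)<.004
    if k.sum()>2: pts.append((y,P[k,0].min(),P[k,0].max()))
pts=np.array(pts)
for j in (1,2):
    f=np.polyfit(pts[:,0],pts[:,j],1);r=pts[:,j]-np.polyval(f,pts[:,0]);g=abs(r)<np.median(abs(r))*2+.001;f=np.polyfit(pts[g,0],pts[g,j],1);print('edge yaw',-np.degrees(np.arctan(f[0])),'x at y=.02',np.polyval(f,.02),g.sum(),len(g))
print('y range',P[:,1].min(),P[:,1].max())
E
python3 plate.py t39
```

```text
plate 1169 ((0.631802499294281, 0.03533339500427246), (0.2847435772418976, 0.25475311279296875), 84.35845184326172)
edge yaw -5.62327959312431 x at y=.02 0.5087396750375709 34 40
edge yaw 17.737962150462835 x at y=.02 0.6823774190222378 40 40
y range -0.1170707169534848 0.17085131219684313
```

drive_tool --pt "0 0 0.002 0.008 1" --pt "0 0 0.004 0.008 1" --pt "0 0 0.006 0 1" --pt "0 0 0.007 0 1" --pt "0 0 0.007 0 1" --pt "0 0 0.007 0 1" --pt "0 0 0.007 0 1" --pt "0 0 0.006 0 1" --pt "0 0 0.004 0 1" --pt "0 0 0.002 0 1"

```text
t: 62.27
position: [0.4551, 0.0486, 0.0189]
eef_rot: [[-0.087, 0.107, 0.99], [-0.024, 0.994, -0.11], [-0.996, -0.034, -0.084]]
force: [-5.7, 0.3, 10.0]
grip_width: 0.0161
```

```bash
cat > cg.py <<'E'
from h import *
import sys
for i in range(4): shot('wrist')
s=arm.get_state();p=np.array(s['position'])[:2]-[.683,.0213];a=np.radians(-6.8);R=np.array(s['eef_rot'])
print('TCP in cage',round(p@[np.cos(a),np.sin(a)],4),round(p@[-np.sin(a),np.cos(a)],4),'z',round(s['position'][2],4),'yaw err',round(np.degrees(np.arctan2(R[1,1],R[0,1]))-83.2,2),'F',np.round(s['force'],1),'tx',np.round(R[:,0],3),'w',round(s['grip_width'],4),'t',round(s['t'],1))
p=shot('scene');c=p['color'][100:300,200:460];cv2.imwrite('pics/'+sys.argv[1]+'.png',cv2.resize(c,None,fx=3,fy=3))
E
python3 cg.py s40; python3 plate.py t40
```

```text
TCP in cage -0.2293 0.0001 z 0.0191 yaw err 0.61 F [-8.9  0.8 10.4] tx [-0.087 -0.024 -0.996] w 0.0159 t 62.5
plate 825 ((0.612586498260498, 0.03372037410736084), (0.2814728915691376, 0.29419568181037903), 88.17123413085938)
edge yaw -24.52093630469079 x at y=.02 0.5366014594445079 36 40
edge yaw 16.64687161184243 x at y=.02 0.6844569647320031 40 40
y range -0.11117681348430931 0.17898696579651557
```

View pics/s40.png

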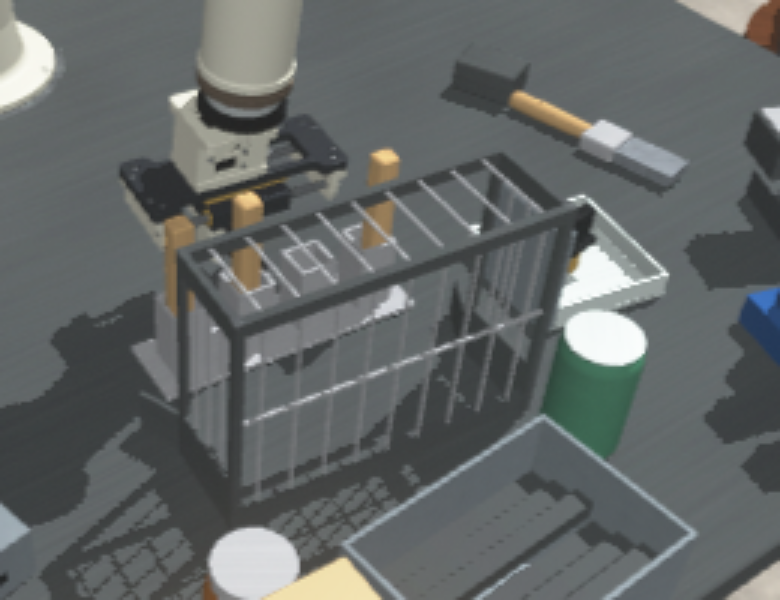

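drive_tool --pt "-0.004 0 0.002 0 1" --pt "-0.003 0 0.006 0 1" --pt "-0.002 0 0.01 0 1" --pt "-0.002 0 0.012 0 1"

```text
t: 62.9
position: [0.4819, 0.0444, 0.0265]
eef_rot: [[-0.095, 0.105, 0.99], [-0.028, 0.994, -0.108], [-0.995, -0.038, -0.091]]
force: [-3.9, 1.1, -1.2]
grip_width: 0.0164
```

```bash
python3 cg.py s41; python3 cups.py top t41
```

```text
TCP in cage -0.2003 -0.0003 z 0.0267 yaw err 0.66 F [ 1.5 -0.1 -3.6] tx [-0.09  -0.026 -0.996] w 0.0161 t 63.1
[319, 116, 21, 22, 316] [ 0.7856 -0.1567  0.0577  0.0592] 55.3
[160, 180, 10, 6, 40] [0.6354 0.3104 0.0121 0.0271] 7.4
```

View pics/s41.png

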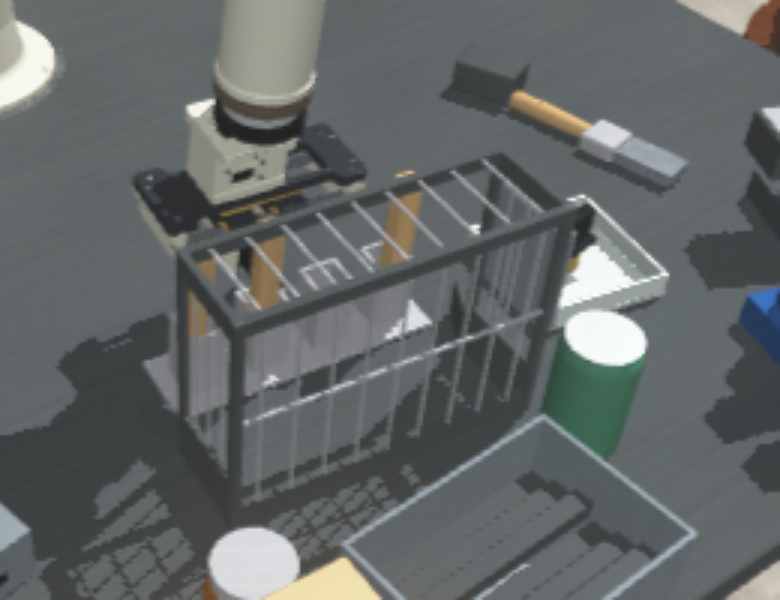

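drive_tool --pt "0 0 0.006 0.01 1" --pt "0 0 0.01 0 1" --pt "-0.001 0 0.012 0 1" --pt "-0.001 0 0.012 0 1" --pt "-0.001 0 0.01 0 1"

```text
t: 63.62
position: [0.5227, 0.0391, 0.0236]
eef_rot: [[-0.111, 0.112, 0.988], [-0.031, 0.993, -0.116], [-0.993, -0.044, -0.106]]
force: [-4.1, 0.8, 1.0]
grip_width: 0.0167
```

```bash
python3 cg.py s42
```

```text
TCP in cage -0.1589 -0.001 z 0.024 yaw err 0.3 F [ 2.1 -0.2 -2.4] tx [-0.105 -0.03  -0.994] w 0.0161 t 63.8
```

View pics/s42.png

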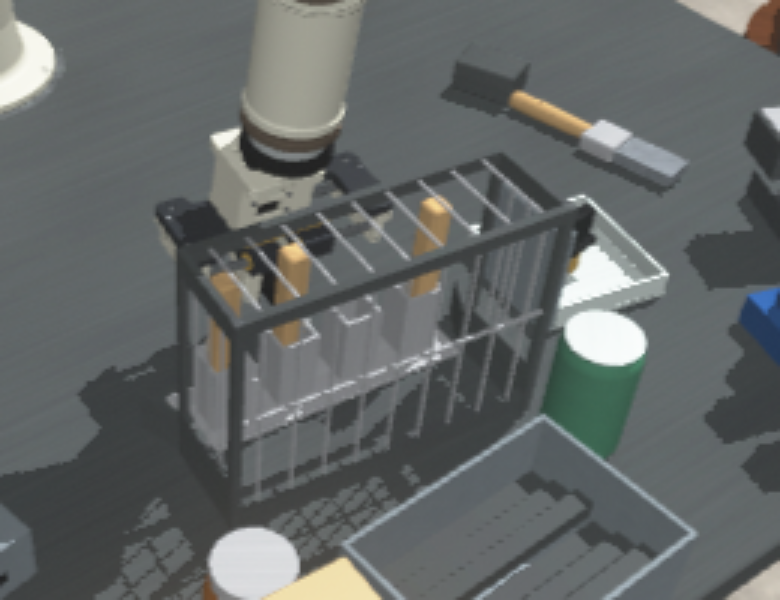

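drive_tool --pt "0 0 0.006 0 1" --pt "-0.001 0 0.01 0 1" --pt "-0.001 0 0.008 0 1"

```text
t: 64.12
position: [0.5425, 0.0369, 0.0232]
eef_rot: [[-0.115, 0.11, 0.987], [-0.032, 0.993, -0.114], [-0.993, -0.045, -0.111]]
force: [-4.9, 0.9, 1.0]
grip_width: 0.0165
```

```bash
python3 cg.py s43
```

```text
TCP in cage -0.1397 -0.0011 z 0.0232 yaw err 0.45 F [-2.3 -0.1 -1.2] tx [-0.112 -0.032 -0.993] w 0.016 t 64.3
```

drive_tool --pt "0 0 0 0 0.3" --pt "0 0 0 0 0.3" --pt "0 0 0 0 0.3"

```text
t: 64.62
position: [0.5458, 0.0365, 0.024]
eef_rot: [[-0.108, 0.111, 0.988], [-0.032, 0.993, -0.115], [-0.994, -0.044, -0.103]]
force: [-0.1, 0.0, 0.3]
grip_width: 0.0321
```

```bash
python3 cg.py s43b
```

```text
TCP in cage -0.1383 -0.0012 z 0.0239 yaw err 0.42 F [-0.3 -0.   1. ] tx [-0.108 -0.032 -0.994] w 0.0476 t 64.8
```

drive_tool --pt "-0.001 0 -0.008 0 0.3" --pt "-0.002 0 -0.016 0 0.3" --pt "-0.003 0 -0.02 0 0.3" --pt "-0.004 0 -0.02 0 0.3" --pt "-0.01 0 -0.016 0 0.5" --pt "-0.016 0 -0.01 0 1" --pt "-0.02 0 -0.004 0 1" --pt "-0.02 0 0 0 1" --pt "-0.02 0 0 0 1" --pt "0.025 0 0 0 1" --pt "0.025 0 0 0 1" --pt "-0.025 0 0 0 1" --pt "-0.025 0 0 0 1" --pt "0.025 0 0 0 1" --pt "0.025 0 0 0 1" --pt "-0.025 0 0 0 1" --pt "-0.025 0 0 0 1"

```text
t: 66.28
position: [0.4449, 0.0502, 0.1294]
eef_rot: [[-0.119, 0.108, 0.987], [-0.039, 0.993, -0.114], [-0.992, -0.052, -0.114]]
force: [0.4, -0.3, 0.6]
grip_width: 0.0011
```

```bash
python3 cg.py s44; python3 -c "
from h import *
shot('wrist','w44')"
```

```text
TCP in cage -0.2381 0.0004 z 0.1301 yaw err 0.51 F [-0.3 -1.  -0. ] tx [-0.115 -0.04  -0.993] w 0.0004 t 66.5
```

View pics/s44.png

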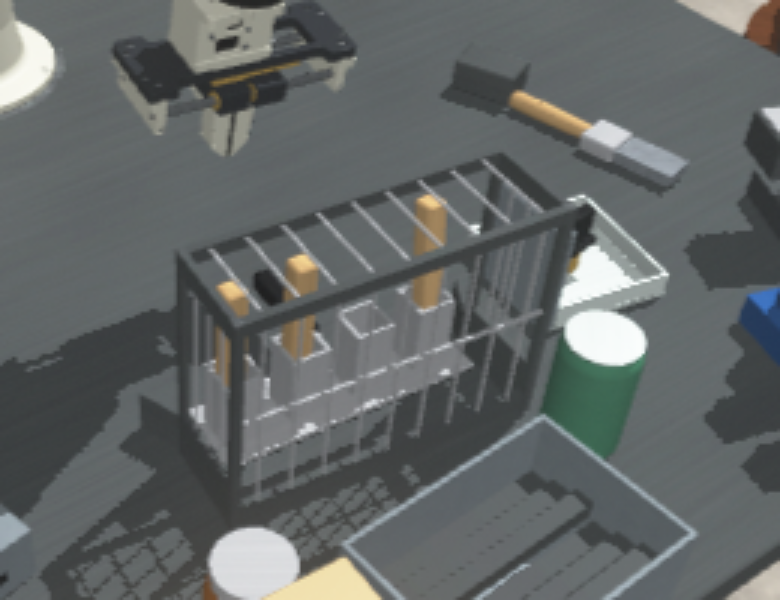

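View pics/w44.png

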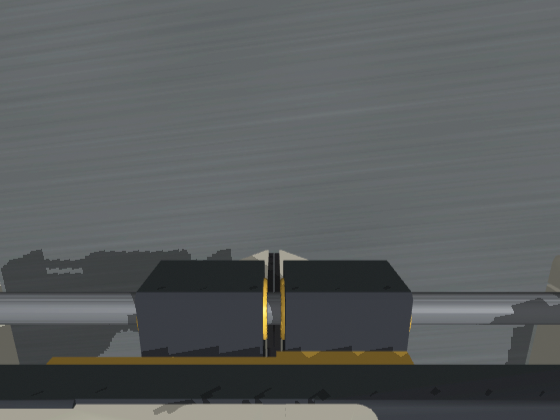

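```bash
python3 -c "
from h import *
plan(.4864,.0444,.025,83.2)
for n in ['top','scene']:
    p=shot(n);W=cloud(p);W=np.where(np.isnan(W),9,W)
    P=W.reshape(-1,3)-[.683,.0213,0];a=np.radians(-6.8)
    X=P[:,0]*np.cos(a)+P[:,1]*np.sin(a);Y=-P[:,0]*np.sin(a)+P[:,1]*np.cos(a)
    k=(abs(P[:,2]-.048)<.006)&(X>-.2)&(X<-.05)&(abs(Y)<.04)
    print(n,k.sum(),X[k].min() if k.any() else 0,X[k].max(),np.median(Y[k]),Y[k].min(),Y[k].max())
    k=(abs(P[:,2]-.069)<.004)&(X>-.09)&(X<.05)&(abs(Y)<.135)
    print('cups',k.sum(),np.percentile(X[k],[1,50,99]),Y[k].min(),Y[k].max())
"
```

```text
cur [0.4461 0.0497 0.1295] ang 83.7 w 0.0006 F [-0.9 -0.5 -0.2] t 66.6 | tool x [-0.117 -0.04  -0.992]
twist 0.009 (1 rows) shift [0.0992 0.0051 0.0519] n 3 per row [0.0331 0.0017 0.0173] q7 0.69
top 156 -0.15893204571298686 -0.05563662556921875 -0.0008626365550107491 -0.03948646969138494 0.0373389434509527
cups 178 [-0.06678149 -0.04844373  0.04180621] -0.13436341908992533 0.1346821090829187
scene 95 -0.16143672859294333 -0.05107665964170946 -0.0013912373328389457 -0.012579372156916712 0.039175474724598536
cups 335 [-0.06617307 -0.03599699  0.04414004] -0.1347820107438835 0.13449453370762138
```

drive_tool --pt "0.003 0.001 0.003 0.008 1" --pt "0.006 0.001 0.004 0 1" --pt "0.008 0.001 0.005 0 1" --pt "0.008 0.001 0.005 0 1" --pt "0.008 0.001 0.005 0 1" --pt "0.008 0 0.005 0 1" --pt "0.008 0 0.005 0 1" --pt "0.008 0 0.005 0 1" --pt "0.008 0 0.004 0 1" --pt "0.008 0 0.002 0 1" --pt "0.008 0 0.001 0 1" --pt "0.008 0 0 0 1" --pt "0.006 0 0 0 1" --pt "0.004 0 0 0 1"

```text
t: 67.85
position: [0.4803, 0.0449, 0.0116]
eef_rot: [[-0.122, 0.118, 0.986], [-0.039, 0.992, -0.124], [-0.992, -0.053, -0.116]]
force: [-0.6, -1.1, -0.3]
grip_width: 0.0007
```

```bash
python3 cg.py s45
```

```text
TCP in cage -0.2035 -0.0002 z 0.0127 yaw err 0.02 F [ 0.7  0.5 -0.5] tx [-0.121 -0.039 -0.992] w 0.0001 t 68.0
```

drive_tool --pt "-0.004 0 0.003 0 1" --pt "-0.005 0 0.005 0 1" --pt "-0.005 0 0.006 0 1" --pt "-0.003 0 0.006 0 1" --pt "-0.001 0 0.006 0 1"

```text
t: 68.52
position: [0.511, 0.0426, 0.0312]
eef_rot: [[-0.119, 0.117, 0.986], [-0.039, 0.992, -0.123], [-0.992, -0.054, -0.114]]
force: [-4.7, -0.1, -0.2]
grip_width: 0.0002
```

```bash
python3 cg.py s46
```

```text
TCP in cage -0.1734 0.0008 z 0.0303 yaw err 0.05 F [-0.4  0.3 -0.2] tx [-0.118 -0.039 -0.992] w 0.0007 t 68.7
```

drive_tool --pt "0 -0.001 0.005 0 1" --pt "-0.001 0 0.008 0 1" --pt "-0.001 0 0.009 0 1" --pt "-0.001 0 0.009 0 1"

```text
t: 69.1
position: [0.5265, 0.0404, 0.0288]
eef_rot: [[-0.146, 0.109, 0.983], [-0.043, 0.992, -0.117], [-0.988, -0.059, -0.14]]
force: [-11.9, 0.9, 9.9]
grip_width: 0.0002
```

```bash
cat > rk.py <<'E'
from h import *
for n in ['top','scene']:
    p=shot(n);W=cloud(p);W=np.where(np.isnan(W),9,W)
    P=W.reshape(-1,3)-[.683,.0213,0];a=np.radians(-6.8)
    X=P[:,0]*np.cos(a)+P[:,1]*np.sin(a);Y=-P[:,0]*np.sin(a)+P[:,1]*np.cos(a)
    k=(abs(P[:,2]-.048)<.005)&(X>-.165)&(X<-.07)&(abs(Y)<.02)
    if k.sum()>5: print(n,'stalk',k.sum(),'x min',round(X[k].min(),4),'y',np.round(np.percentile(Y[k],[5,50,95]),4))
    for j in range(4):
        yc=-.0915+.061*j
        k=(abs(P[:,2]-.0705)<.0035)&(X>-.075)&(X<.035)&(abs(Y-yc)<.024)
        if k.sum()>8: print('  cup',j,k.sum(),'x',np.round(np.percentile(X[k],[3,97]),4),'y',np.round(np.percentile(Y[k],[3,97]),4))
E
python3 cg.py s47; python3 rk.py
```

```text
TCP in cage -0.1562 0.0005 z 0.0289 yaw err 0.46 F [-7.4  1.1  7.5] tx [-0.143 -0.042 -0.989] w 0.0003 t 69.3
  cup 0 32 x [-0.0419 -0.0084] y [-0.1063 -0.0723]
  cup 1 30 x [-0.0431 -0.0087] y [-0.0457 -0.0121]
  cup 3 10 x [-0.0457 -0.0125] y [0.0814 0.1096]
scene stalk 70 x min -0.1612 y [-0.0141 -0.0035  0.0117]
  cup 0 56 x [-0.0402 -0.0067] y [-0.1062 -0.0715]
  cup 1 72 x [-0.0404 -0.0076] y [-0.0455 -0.0105]
  cup 2 88 x [-0.0445 -0.01  ] y [0.0154 0.0503]
  cup 3 75 x [-0.0468 -0.0105] y [0.0769 0.1078]
```

View pics/s47.png

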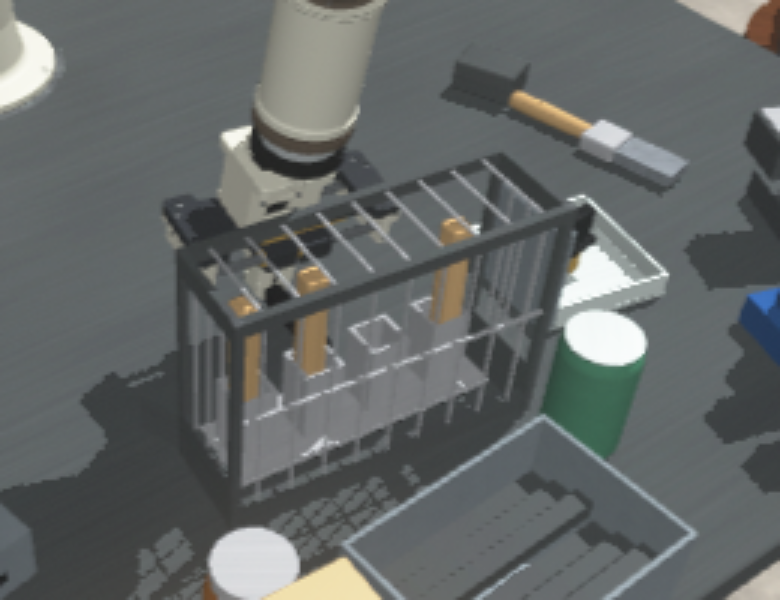

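drive_tool --pt "-0.003 0 0.004 0 1" --pt "-0.002 0 0.008 0 1" --pt "-0.002 0 0.009 0 1"

```text
t: 69.7
position: [0.5409, 0.0389, 0.0314]
eef_rot: [[-0.158, 0.104, 0.982], [-0.045, 0.993, -0.113], [-0.986, -0.062, -0.152]]
force: [-4.3, 0.1, 0.1]
grip_width: 0.0007
```

```bash
python3 cg.py s48; python3 rk.py
```

```text
TCP in cage -0.1411 0.0007 z 0.0316 yaw err 0.7 F [-1.3 -0.4 -0.8] tx [-0.154 -0.044 -0.987] w 0.001 t 69.9
  cup 0 15 x [-0.0142  0.0077] y [-0.1064 -0.072 ]
  cup 1 16 x [-0.016   0.0057] y [-0.0453 -0.0113]
scene stalk 59 x min -0.1457 y [-0.0138 -0.0055  0.0125]
  cup 0 39 x [-0.0165  0.0071] y [-0.1033 -0.0709]
  cup 1 57 x [-0.0242  0.0055] y [-0.045  -0.0096]
  cup 2 76 x [-0.0292  0.0054] y [0.016  0.0513]
  cup 3 78 x [-0.0292  0.0036] y [0.0769 0.1113]
```

View pics/s48.png

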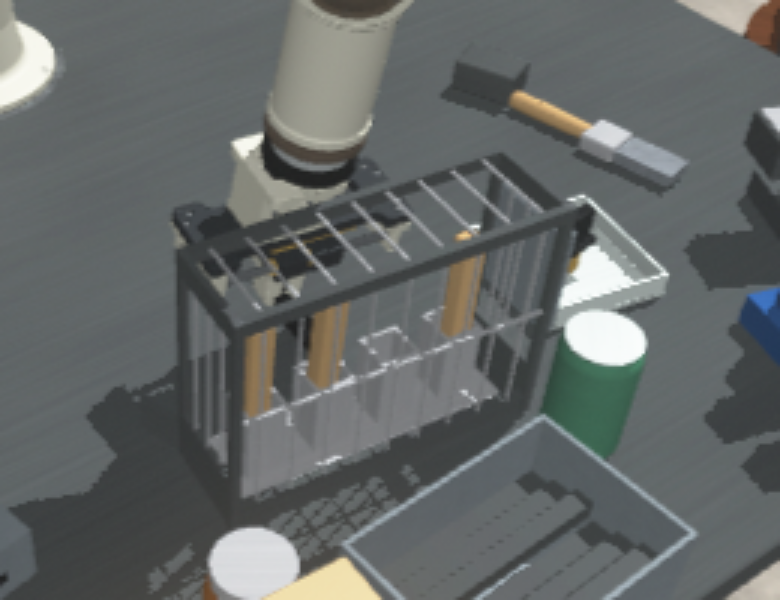

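drive_tool --pt "-0.001 0 0.005 0 1" --pt "-0.001 0 0.008 0 1" --pt "-0.001 0 0.006 0 1"

```text
t: 70.3
position: [0.554, 0.0399, 0.0315]
eef_rot: [[-0.167, 0.102, 0.981], [-0.042, 0.993, -0.11], [-0.985, -0.06, -0.162]]
force: [-16.8, 8.7, 6.3]
grip_width: 0.0002
```

```bash
python3 cg.py s49; python3 rk.py
```

```text
TCP in cage -0.1301 0.0038 z 0.0316 yaw err 1.0 F [-10.5   6.1   4.6] tx [-0.166 -0.042 -0.985] w 0.0006 t 70.5
  cup 0 31 x [-0.0157  0.0177] y [-0.1058 -0.0714]
  cup 1 24 x [-0.0153  0.0175] y [-0.0446 -0.0104]
scene stalk 35 x min -0.1336 y [-0.0116 -0.0026  0.0097]
  cup 0 54 x [-0.0082  0.0182] y [-0.1053 -0.0705]
  cup 1 74 x [-0.0166  0.0174] y [-0.0443 -0.0101]
  cup 2 87 x [-0.018   0.0182] y [0.0169 0.0512]
  cup 3 65 x [-0.0183  0.0171] y [0.0776 0.1086]
```

View pics/s49.png

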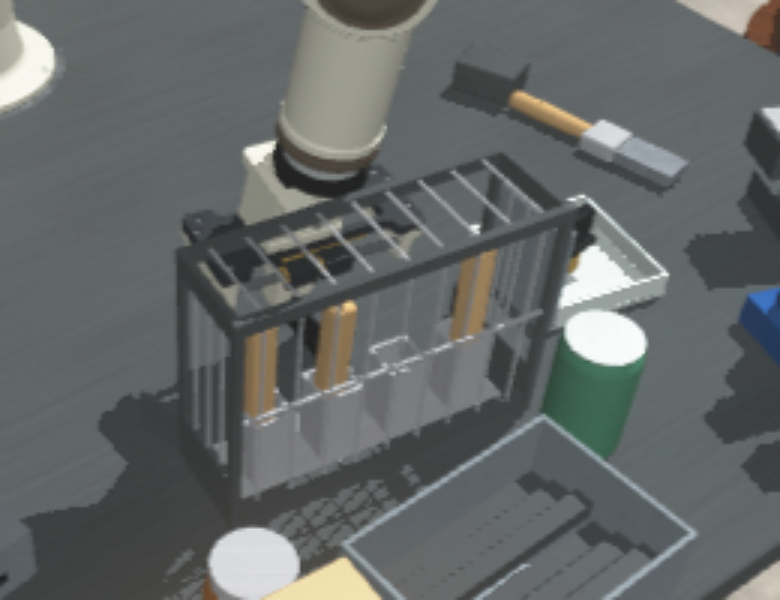

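drive_tool --pt "-0.001 0 -0.008 0 1" --pt "-0.002 0 -0.012 0 1" --pt "-0.003 0 -0.016 0 1" --pt "-0.004 0 -0.02 0 1" --pt "-0.006 0 -0.022 0 1" --pt "-0.01 0 -0.022 0 1" --pt "-0.014 0 -0.018 0 1" --pt "-0.016 0 -0.01 0 1" --pt "-0.016 0 -0.004 0 1" --pt "-0.014 0 0 0 1" --pt "-0.008 0 0 0 1"

```text
t: 71.57
position: [0.4391, 0.06, 0.1508]
eef_rot: [[-0.149, 0.1, 0.984], [-0.043, 0.993, -0.107], [-0.988, -0.059, -0.143]]
force: [-0.4, 0.2, 0.5]
grip_width: 0.0008
```

```bash
python3 cg.py s50; python3 rk.py; python3 -c "
from h import *
p=shot('top','t50');c=p['color'][100:250,140:340];cv2.imwrite('pics/t50z.png',cv2.resize(c,None,fx=4,fy=4))"
```

```text
TCP in cage -0.2475 0.009 z 0.1487 yaw err 1.01 F [-0.  -0.7  0.6] tx [-0.152 -0.043 -0.988] w 0.0007 t 71.8
top stalk 89 x min -0.1146 y [-0.0046  0.0025  0.0098]
  cup 0 34 x [-0.0164  0.0175] y [-0.1058 -0.0717]
  cup 1 29 x [-0.0162  0.0165] y [-0.0446 -0.0102]
  cup 2 35 x [-0.0165  0.0167] y [0.0161 0.0502]
  cup 3 28 x [-0.016   0.0163] y [0.0774 0.1005]
scene stalk 32 x min -0.0948 y [-0.0049 -0.0006  0.008 ]
  cup 0 53 x [-0.0084  0.0186] y [-0.1053 -0.0706]
  cup 1 71 x [-0.0173  0.0175] y [-0.0444 -0.0102]
  cup 2 84 x [-0.0188  0.0174] y [0.016  0.0508]
  cup 3 61 x [-0.0181  0.0164] y [0.0772 0.1107]
```

View pics/s50.png

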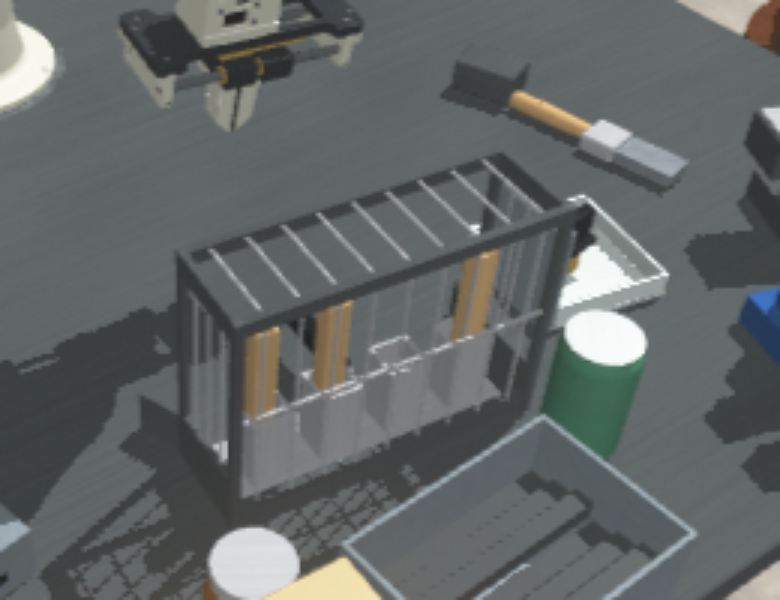

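View pics/t50z.png

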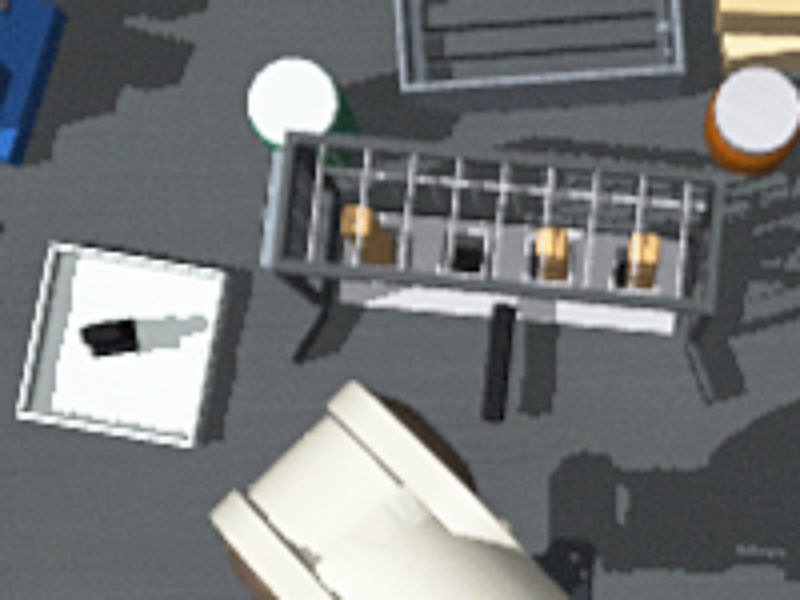

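```bash
python3 -c "
from h import *
for n in ['top','scene']:
    p=shot(n,n+'51');W=cloud(p)
    for q in ['handle0','plug','oil_tin','wax_jar']:
        print(n,q,[(np.round(d['position']).tolist(),round(d['confidence'],2),np.round(W[int(d['position'][1]),int(d['position'][0])],3).tolist()) for d in arm.look_for(p,q)])
    m=(abs(W[...,0]-.632)<.055)&(abs(W[...,1]-.31)<.055)&(W[...,2]>.02);print('plug zone',m.sum(),np.nanmax(W[...,2][m]),W[m].mean(0))
"
```

```text
top handle0 [([426.0, 290.0], 0.74, [0.316, -0.427, 0.015]), ([302.0, 165.0], 0.6, [0.666, -0.072, 0.155]), ([278.0, 163.0], 0.46, [0.672, -0.012, 0.157])]
top plug [([164.0, 181.0], 0.58, [0.646, 0.323, 0.039]), ([280.0, 162.0], 0.16, [0.675, -0.014, 0.155])]
top oil_tin [([214.0, 127.0], 0.56, [0.784, 0.166, 0.107]), ([245.0, 152.0], 0.44, [0.729, 0.087, 0.021])]
top wax_jar [([329.0, 130.0], 0.69, [0.775, -0.154, 0.072])]
plug zone 134 0.07437511851765621 [0.63431164 0.31216438 0.05024555]
scene handle0 [([310.0, 216.0], 0.79, [0.685, -0.019, 0.12]), ([89.0, 227.0], 0.69, [0.337, -0.428, 0.022]), ([360.0, 199.0], 0.62, [0.706, 0.112, 0.118]), ([286.0, 224.0], 0.54, [0.681, -0.081, 0.123])]
scene plug [([139.0, 291.0], 0.85, [0.605, -0.4, 0.041]), ([310.0, 221.0], 0.35, [0.686, -0.018, 0.105])]
scene oil_tin [([395.0, 224.0], 0.67, [0.796, 0.138, 0.1])]
scene wax_jar [([281.0, 288.0], 0.87, [0.78, -0.163, 0.07])]
plug zone 112 0.07336701454347805 [0.64676682 0.31757186 0.04992692]
```

View pics/scene51.png

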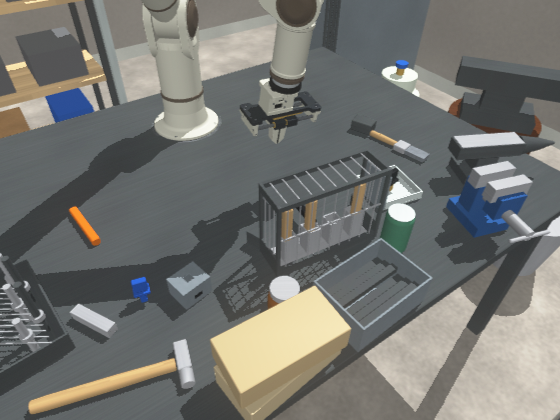

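The last view shows three handles standing in the cage (columns 285 to 360, rows 185 to 235). The plug is in the dish near (392,180), and the tin and jar are where they started.

```bash
python3 -c "
from h import *
print(arm.hand_in())"
```

```text
the job is handed in; nothing more can be done
None
```

I finished the job and handed it in at about 72 s; the hand-in reports no verdict.

- **Plug:** I pulled it out of the isolator and left it standing upright in the dish. Its top measures 0.074 m, so its origin is at about 0.036 m, under the 0.045 m limit.
- **Handles:** Only three wooden handles were on the bench. I let each hang from a light grip and lowered them into cups 3, 0 and 1. Two of the tops measured about 0.156 m (cups 0 and 1), which means they are down on the cup floors; the third I saw standing in cup 3 but did not measure at the end.
- **Rack:** I slid it into the cage by its stalk and pushed it the last stretch on the stalk's end, until the force rose to about 17 N at the back stop. After I backed off, both cameras put it within 1 mm of home in x, about 3 mm off-centre in y, and nearly square.
- **Oil tin and wax jar:** Both read within about 7 mm of where they started, which is no more than camera noise. The robot was clear of everything at the end.

Two things did not go smoothly. The tool gradually leaned to about 9° while pushing, because its tilt cannot be commanded, but this caused no trouble. At the end the network took the orange bar for a handle and the blue look-alike for a plug, so I checked those against the pictures.

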